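# Press down the seal strip and sleeve the spigots of an instrument base

## Task

First take the pressing block from its mat, press it lightly on the black seal strip of the aluminium base and draw it slowly along from the strip's left end to its right end (left and right as the robot sees them), keeping the strip pressed down a few millimetres all the way but never squashing it flat, and stand the block back upright on its mat. Then push every white sleeve that is on the bench fully home on a free spigot of its own size, wide sleeves on thick spigots and slim sleeves on thin ones, and let go. Last, swing the black lever fully over, away from the robot, to pass the finished base on; do not knock over the bottle.

Things in the scene. Friction and masses are not known exactly. Their poses are not given: they have to be found in the camera images.
- base: fixed aluminium block 120 (x) x 300 (y) x 35 (z) mm, turned up to 0.25 rad. Origin: centre of its underside on the bench; y runs along it towards the robot's left, x away from the robot. Seal strip along its near side, row of four spigots along its far side
- strip (a joint): black springy seal strip on the base, 22 mm wide, 250 mm long along the base's y, its top 12 mm above the base's top face (47 mm above the bench). The value is how far it is pressed down, in m: 0 free, 0.008 squashed flat; it moves as one, level, with 2 N per mm
- strip_mid (a point): point fixed to the base on the centre line of the unpressed strip's top face, at mid-length; axes as the base
- strip_left (a point): point fixed to the base on the centre line of the unpressed strip's top face, 100 mm from mid-length towards +y, where the pass begins (25 mm short of the very end); axes as the base
- strip_right (a point): point fixed to the base on the centre line of the unpressed strip's top face, 100 mm from mid-length towards -y, where the pass ends; axes as the base
- thick0: fixed upright steel spigot, 24 mm diameter, on top of the aluminium base; 46 mm tall: straight for 34 mm, then a tapered nose whose tip is 16 mm across. Origin: centre of its foot, on the base's top face; z up. The four spigots stand in a row along the base's y axis, 70 mm apart, 65 mm beyond the strip's line; which place holds which spigot varies
- thick1: fixed upright steel spigot, 24 mm diameter, on top of the aluminium base; 46 mm tall: straight for 34 mm, then a tapered nose whose tip is 16 mm across. Origin: centre of its foot, on the base's top face; z up. The four spigots stand in a row along the base's y axis, 70 mm apart, 65 mm beyond the strip's line; which place holds which spigot varies
- thin0: fixed upright steel spigot, 16 mm diameter, on top of the aluminium base; 46 mm tall: straight for 34 mm, then a tapered nose whose tip is 8 mm across. Origin: centre of its foot, on the base's top face; z up. The four spigots stand in a row along the base's y axis, 70 mm apart, 65 mm beyond the strip's line; which place holds which spigot varies
- thin1: fixed upright steel spigot, 16 mm diameter, on top of the aluminium base; 46 mm tall: straight for 34 mm, then a tapered nose whose tip is 8 mm across. Origin: centre of its foot, on the base's top face; z up. The four spigots stand in a row along the base's y axis, 70 mm apart, 65 mm beyond the strip's line; which place holds which spigot varies
- wide0: loose rigid white plastic sleeve (plain tube, open and alike at both ends), outside diameter 38 mm, bore 25.6 mm, 38 mm long, about 60 g, standing upright on the bench; fits the thick (24 mm) spigots with 0.8 mm play all round and when home rests on the base's top face with the spigot's nose 8 mm proud. Origin: its middle, 19 mm above its lower end, z along its axis. May be absent (None)
- wide1: loose rigid white plastic sleeve (plain tube, open and alike at both ends), outside diameter 38 mm, bore 25.6 mm, 38 mm long, about 60 g, standing upright on the bench; fits the thick (24 mm) spigots with 0.8 mm play all round and when home rests on the base's top face with the spigot's nose 8 mm proud. Origin: its middle, 19 mm above its lower end, z along its axis. May be absent (None)
- slim0: loose rigid white plastic sleeve (plain tube, open and alike at both ends), outside diameter 30 mm, bore 17.6 mm, 38 mm long, about 60 g, standing upright on the bench; fits the thin (16 mm) spigots with 0.8 mm play all round and when home rests on the base's top face with the spigot's nose 8 mm proud. Origin: its middle, 19 mm above its lower end, z along its axis. May be absent (None)
- slim1: loose rigid white plastic sleeve (plain tube, open and alike at both ends), outside diameter 30 mm, bore 17.6 mm, 38 mm long, about 60 g, standing upright on the bench; fits the thin (16 mm) spigots with 0.8 mm play all round and when home rests on the base's top face with the spigot's nose 8 mm proud. Origin: its middle, 19 mm above its lower end, z along its axis. May be absent (None)
- presser: loose pressing block, about 200 g: a grey plastic foot 50 (x) x 34 (y) x 18 (z) mm with an upright wooden grip 34 (x) x 24 (y) mm on it, reaching 65 mm above the underside. Stands on the mat. Origin: centre of its underside, z up
- presser_foot (a point): centre of the flat underside of the pressing block's foot; axes as the block
- mat: fixed flat black rubber mat 130 (x) x 110 (y) x 4 mm, the pressing block's place. Origin: centre of its underside on the bench
- lever (a joint): black-knobbed lever on a fixed grey block (70 x 50 x 25 mm), 80 mm from its pivot (22 mm above the bench) to the knob. Value in rad: 0 leans 0.5 rad towards the robot, 1 leans 0.5 rad away from it (fully over); starts below 0.15; stiff enough to stay where it is left, needs about 1 N at the knob
- lever_tip (a point): centre of the lever's ball knob, 26 mm diameter, on a 10 mm thick rod. Its y axis is the pivot's direction (level); its x axis points the way the knob is to go, level at value 0 and dipping by the value
- bottle: clear plastic bottle with white cap, 60 mm diameter, 150 mm tall, standing beyond and left of the base; not to be knocked over. Origin: centre of its underside
Mind the look-alikes: they are no part of the job. What is shaped like the presser but blue or yellow is not meant.

How it is judged:
On the way, in this order (a step that is already met when the one before it is completed fails the run):
1. the pressing block presses the strip 100 mm left of its middle (contact force between presser and base above 1.5 N and value of joint strip above 0.001 m and y of presser_foot in the frame of strip_mid between 0.087 and 0.113 m and x of presser_foot in the frame of strip_mid between -0.02 and 0.02 m and angle between presser's own z axis and vertical below 0.2 rad), for 0.1 s.
2. the pressing block presses the strip 67 mm left of its middle (contact force between presser and base above 1.5 N and value of joint strip above 0.001 m and y of presser_foot in the frame of strip_mid between 0.054 and 0.08 m and x of presser_foot in the frame of strip_mid between -0.02 and 0.02 m and angle between presser's own z axis and vertical below 0.2 rad), for 0.1 s.
3. the pressing block presses the strip 33 mm left of its middle (contact force between presser and base above 1.5 N and value of joint strip above 0.001 m and y of presser_foot in the frame of strip_mid between 0.02 and 0.046 m and x of presser_foot in the frame of strip_mid between -0.02 and 0.02 m and angle between presser's own z axis and vertical below 0.2 rad), for 0.1 s.
4. the pressing block presses the strip at its middle (contact force between presser and base above 1.5 N and value of joint strip above 0.001 m and y of presser_foot in the frame of strip_mid between -0.013 and 0.013 m and x of presser_foot in the frame of strip_mid between -0.02 and 0.02 m and angle between presser's own z axis and vertical below 0.2 rad), for 0.1 s.
5. the pressing block presses the strip 33 mm right of its middle (contact force between presser and base above 1.5 N and value of joint strip above 0.001 m and y of presser_foot in the frame of strip_mid between -0.046 and -0.02 m and x of presser_foot in the frame of strip_mid between -0.02 and 0.02 m and angle between presser's own z axis and vertical below 0.2 rad), for 0.1 s.
6. the pressing block presses the strip 67 mm right of its middle (contact force between presser and base above 1.5 N and value of joint strip above 0.001 m and y of presser_foot in the frame of strip_mid between -0.08 and -0.054 m and x of presser_foot in the frame of strip_mid between -0.02 and 0.02 m and angle between presser's own z axis and vertical below 0.2 rad), for 0.1 s.
7. the pressing block presses the strip 100 mm right of its middle (contact force between presser and base above 1.5 N and value of joint strip above 0.001 m and y of presser_foot in the frame of strip_mid between -0.113 and -0.087 m and x of presser_foot in the frame of strip_mid between -0.02 and 0.02 m and angle between presser's own z axis and vertical below 0.2 rad), for 0.1 s.
8. the pressing block stands released on its mat (x of presser in the frame of mat between -0.055 and 0.055 m and y of presser in the frame of mat between -0.045 and 0.045 m and z of presser in the frame of mat below 0.008 m and angle between presser's own z axis and vertical below 0.1 rad and contact force between the fingers and presser below 0.05 N), for 0.3 s.
9. every sleeve is fully home on a spigot of its size and released (((horizontal distance between wide0 and thick0 below 0.003 m and z of wide0 in the frame of thick0 between 0.016 and 0.0215 m and angle between the z axis of wide0 and the z axis of thick0, either way round below 0.06 rad) or (horizontal distance between wide0 and thick1 below 0.003 m and z of wide0 in the frame of thick1 between 0.016 and 0.0215 m and angle between the z axis of wide0 and the z axis of thick1, either way round below 0.06 rad)) and ((horizontal distance between wide1 and thick0 below 0.003 m and z of wide1 in the frame of thick0 between 0.016 and 0.0215 m and angle between the z axis of wide1 and the z axis of thick0, either way round below 0.06 rad) or (horizontal distance between wide1 and thick1 below 0.003 m and z of wide1 in the frame of thick1 between 0.016 and 0.0215 m and angle between the z axis of wide1 and the z axis of thick1, either way round below 0.06 rad)) and ((horizontal distance between slim0 and thin0 below 0.003 m and z of slim0 in the frame of thin0 between 0.016 and 0.0215 m and angle between the z axis of slim0 and the z axis of thin0, either way round below 0.06 rad) or (horizontal distance between slim0 and thin1 below 0.003 m and z of slim0 in the frame of thin1 between 0.016 and 0.0215 m and angle between the z axis of slim0 and the z axis of thin1, either way round below 0.06 rad)) and ((horizontal distance between slim1 and thin0 below 0.003 m and z of slim1 in the frame of thin0 between 0.016 and 0.0215 m and angle between the z axis of slim1 and the z axis of thin0, either way round below 0.06 rad) or (horizontal distance between slim1 and thin1 below 0.003 m and z of slim1 in the frame of thin1 between 0.016 and 0.0215 m and angle between the z axis of slim1 and the z axis of thin1, either way round below 0.06 rad)) and contact force between the fingers and wide0 below 0.05 N and contact force between the fingers and wide1 below 0.05 N and contact force between the fingers and slim0 below 0.05 N and contact force between the fingers and slim1 below 0.05 N), for 0.3 s.
10. the lever is over (value of joint lever above 0.85 rad), for 0.2 s.
At the end, for the whole second after the job is handed in: each sleeve present: middle within 3 mm of the axis of a spigot of its size and 16 to 21.5 mm above its foot, within 0.06 rad of upright; block upright (0.1 rad) on its mat (within 55 mm in x, 45 in y); lever over 0.85 rad; all released and at rest (((horizontal distance between wide0 and thick0 below 0.003 m and z of wide0 in the frame of thick0 between 0.016 and 0.0215 m and angle between the z axis of wide0 and the z axis of thick0, either way round below 0.06 rad) or (horizontal distance between wide0 and thick1 below 0.003 m and z of wide0 in the frame of thick1 between 0.016 and 0.0215 m and angle between the z axis of wide0 and the z axis of thick1, either way round below 0.06 rad)) and ((horizontal distance between wide1 and thick0 below 0.003 m and z of wide1 in the frame of thick0 between 0.016 and 0.0215 m and angle between the z axis of wide1 and the z axis of thick0, either way round below 0.06 rad) or (horizontal distance between wide1 and thick1 below 0.003 m and z of wide1 in the frame of thick1 between 0.016 and 0.0215 m and angle between the z axis of wide1 and the z axis of thick1, either way round below 0.06 rad)) and ((horizontal distance between slim0 and thin0 below 0.003 m and z of slim0 in the frame of thin0 between 0.016 and 0.0215 m and angle between the z axis of slim0 and the z axis of thin0, either way round below 0.06 rad) or (horizontal distance between slim0 and thin1 below 0.003 m and z of slim0 in the frame of thin1 between 0.016 and 0.0215 m and angle between the z axis of slim0 and the z axis of thin1, either way round below 0.06 rad)) and ((horizontal distance between slim1 and thin0 below 0.003 m and z of slim1 in the frame of thin0 between 0.016 and 0.0215 m and angle between the z axis of slim1 and the z axis of thin0, either way round below 0.06 rad) or (horizontal distance between slim1 and thin1 below 0.003 m and z of slim1 in the frame of thin1 between 0.016 and 0.0215 m and angle between the z axis of slim1 and the z axis of thin1, either way round below 0.06 rad)) and x of presser in the frame of mat between -0.055 and 0.055 m and y of presser in the frame of mat between -0.045 and 0.045 m and z of presser in the frame of mat below 0.008 m and angle between presser's own z axis and vertical below 0.1 rad and value of joint lever above 0.85 rad and linear speed of each of wide0, wide1, slim0, slim1, presser below 0.02 m/s); the robot touches nothing.
It fails at once if the bottle is knocked over (angle between bottle's own z axis and vertical above 0.6 rad).
It fails at once if the seal strip is squashed flat (over 7.6 mm) (value of joint strip above 0.0076 m).
Of wide0, wide1, slim0, slim1 only 2 to 4 are there at a start; the rules pass over those that are not, and their reading is None.
At some moment in a run one of wide0, wide1, slim0, slim1 may be knocked a few centimetres aside while the robot is not near it.
It also fails if it takes over 210 s, if anything falls off the work surface, if the arm or the gripper's body presses on something with over 40 N, if the wrist force passes 120 N, or if a joint passes its speed limit or range.

## Robot

A 7-joint arm with a two-finger parallel gripper is mounted at the origin on the work surface. World frame = base frame: x ahead of the robot, y to its left, z up, the work surface at z = 0. Lengths are in m, angles in rad, forces in N, time in s.
With the tool pointing down it reaches from about 0.4 to 0.85 m from the base axis. Payload 10.4 kg.
Tool frame: the origin (TCP) lies midway between the tips of the shut fingers; the grasp point (between the pads) lies 19 mm behind it; x points along the fingers, z is the direction in which the jaws open and shut, and the axes are right-handed (so a half turn about x gives the same grasp; the last joint's range is limited). The gripper opens to 87 mm and grips with 3 to 60 N. Pads are 19 mm wide; open, the fingers measure 117 mm over their backs; the gripper's body (75 mm by 190 mm) begins 51 mm behind the grasp point.
Start: joints at [1.112, 0.332, -0.065, 1.46, 0.022, 1.35, -0.088], TCP at [0.264, -0.567, 0.223] pointing down, gripper open.
Joint ranges: [-2.6, 2.6], [-0.5, 2.12], [-1.47, 1.34], [0.16, 2.42], [-1.27, 4.41], [0.06, 2.06], [-2.6, 2.6]. Speed limits (rad/s): [2.22, 2.22, 2.79, 2.79, 3.14, 3.14, 3.14].

## Interface

Orientations are given as a unit quaternion [x, y, z, w].
In Python, from bench import read_state, camera, camera_params, close_job gives the robot as it stands.
- The arm moves only by the tool arm_command, never from a script. Its argument "targets" is a list of rows, each a list of 7 numbers: the closure in counts, from 0 (fully open) to 255 (shut), then the shift along the tool's x, y, z in mm, then the turn, a rotation vector about the tool's x, y, z in rad. A call has 1 to 10 rows; each row is the pose to reach, as a shift and turn from the pose commanded when the call began, along the tool's axes at that moment; what a row does not reach only later rows make up. A row lasts 1/10 s, in which the tool goes at most 50 mm and 8.59 degrees, less where a joint would pass 70% of its speed; a pose out of reach is approached as far as the arm can. A call with a gripper value outside its range is refused whole. The fingers move at their own pace and stop on an object; "newtons" is the grip in N (left out, the last holds). Time passes only in rows, so rows that repeat a pose let the fingers close. It gives the time, the measured TCP pose, the force and the opening at its end, in the units of the state.
- read_state(): the state, without advancing time (a new reading comes with each control period).
- camera(name): name is "scene" or "top" or "wrist"; returns the picture (480x640x3 uint8, red, green, blue); there is no depth.
- camera_params(name): a dict with "intrinsics" (3x3 intrinsics, pixels), "xyz" and "orientation" of the camera in the world; the wrist camera has in their place "mount" (4x4, takes a point from camera to tool coordinates, whose origin is the TCP and whose axes are the tool frame's). Camera axes: x right, y down, z forward; pixel columns grow to the right and rows downward; lengths in m; the calibration is good to about 2 mm. A picture is of the moment at which its call begins: read the wrist's pose just before it. camera_params takes no time and is no camera call.
- close_job(): hands the job in, once; it reports no verdict.
The state is a dict: "time": time; "joint_positions": joint angles; "joint_vel": joint speeds; "joint_torque": joint torques, N m; "ee_pos": TCP position; "eef_rot": TCP orientation; "ft_force": force on the tool from outside, world axes, zero at the start; "torque": the same for the moment, N m; "width": finger opening in m.
Only numpy, scipy, OpenCV 4.12 (cv2) and the standard library are available. Lean on these libraries where they do the work, as an engineer would, in place of code of your own. Each camera call takes 0.05 s, during which the arm holds its last target.

## Working session

There is one attempt and no reset: what is moved stays moved. The work goes in short steps, Python scripts to look and compute and a tool call to move; the robot and the scene stay as the last step left them, time stands still between calls to the robot, and variables do not carry over. Pictures are saved under pics/ and viewed, and the job is handed in when it is done.

Besides the shell and the picture viewer there is one more tool, called after "Request:" by a JSON object that holds its "name" and its "arguments", one argument or row to a line. arm_command: Moves the arm, as the interface text tells. Its arguments: {"type":"object","properties":{"targets":{"type":"array"},"newtons":{"type":"number"}},"required":["targets"]}

```bash
ls; mkdir -p pics; python3 - <<'E'
from bench import *
import cv2, numpy as np
s=read_state()
for k in s: print(k,np.round(s[k],4))
for n in ["scene","top","wrist"]:
    p=camera_params(n); print(n,p)
    cv2.imwrite(f"pics/{n}0.png",camera(n)[:,:,::-1])
E
```

```text
pics
time 0.0
joint_positions [ 1.1124  0.3329 -0.0647  1.4609  0.0216  1.3499 -0.0885]
joint_vel [-0.0005 -0.0014  0.0001  0.0013  0.0007  0.0016  0.0003]
joint_torque [-7.00000e-04 -6.23258e+01  2.42000e-02 -3.89899e+01 -6.13000e-02
  3.98000e-02  2.00000e-04]
ee_pos [ 0.2636 -0.5662  0.2218]
eef_rot [ 0.3803  0.5967 -0.3798  0.5958]
ft_force [0.3227 0.132  0.6418]
torque [-0.0056  0.0018  0.045 ]
width 0.0869
scene {'intrinsics': array([[507.92738851,   0.        , 320.59628452],
       [  0.        , 507.92738851, 236.00831118],
       [  0.        ,   0.        ,   1.        ]]), 'xyz': array([1.29969858, 0.26240792, 0.6749627 ]), 'orientation': array([ 0.52202794,  0.72190597, -0.37413021, -0.25761441])}
top {'intrinsics': array([[590.61105136,   0.        , 318.52023674],
       [  0.        , 590.61105136, 233.71446043],
       [  0.        ,   0.        ,   1.        ]]), 'xyz': array([ 0.35019597, -0.01160473,  1.64673266]), 'orientation': array([-0.70280148,  0.70963742, -0.03042493,  0.03948584])}
wrist {'intrinsics': array([[423.64200706,   0.        , 320.37288517],
       [  0.        , 423.64200706, 235.78738735],
       [  0.        ,   0.        ,   1.        ]]), 'mount': array([[ 1.63592256e-03, -3.01222945e-01,  9.53552338e-01,
        -1.61735256e-01],
       [-4.79989018e-04, -9.53553740e-01, -3.01222565e-01,
         8.38652290e-02],
       [ 9.99998547e-01,  3.50821390e-05, -1.70452378e-03,
         1.75975970e-05],
       [ 0.00000000e+00,  0.00000000e+00,  0.00000000e+00,
         1.00000000e+00]])}
```

View pics/top0.png

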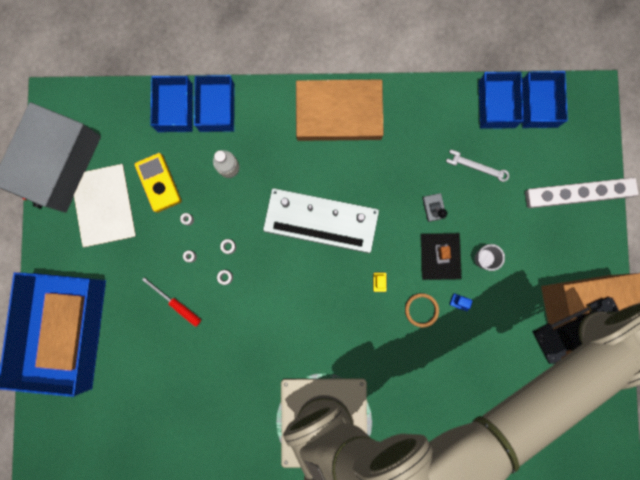

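View pics/scene0.png

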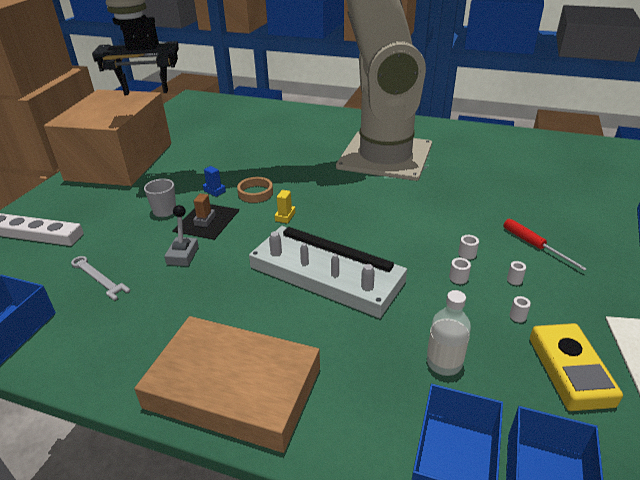

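View pics/wrist0.png

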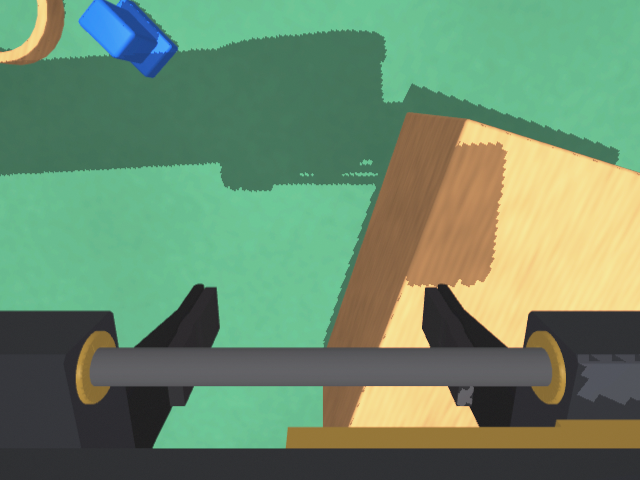

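```bash
cat > h.py <<'E'
from bench import *
import cv2, numpy as np
from scipy.spatial.transform import Rotation as R
np.set_printoptions(suppress=True,precision=4)
def campose(n,st=None):
    p=camera_params(n); K=p["intrinsics"]
    if n=="wrist":
        st=st or read_state(); T=np.eye(4);T[:3,:3]=R.from_quat(st["eef_rot"]).as_matrix();T[:3,3]=st["ee_pos"]
        T=T@p["mount"]; return K,T[:3,:3],T[:3,3]
    return K,R.from_quat(p["orientation"]).as_matrix(),np.array(p["xyz"])
def unproj(c,uv,z):
    K,Rm,t=c; d=Rm@np.linalg.inv(K)@np.array([uv[0],uv[1],1.]); s=(z-t[2])/d[2]; return t+s*d
def proj(c,X):
    K,Rm,t=c; q=K@Rm.T@(np.array(X,float)-t); return q[:2]/q[2]
def crop(img,x0,y0,w,h,f,name,grid=None):
    im=cv2.resize(img[y0:y0+h,x0:x0+w,::-1],None,fx=f,fy=f,interpolation=cv2.INTER_CUBIC)
    if grid:
        for x in range(-(-x0//grid)*grid,x0+w,grid): cv2.line(im,(int((x-x0)*f),0),(int((x-x0)*f),8),(0,0,255),1); cv2.putText(im,str(x),(int((x-x0)*f)+2,18),0,.4,(0,0,255),1)
        for y in range(-(-y0//grid)*grid,y0+h,grid): cv2.line(im,(0,int((y-y0)*f)),(8,int((y-y0)*f)),(0,0,255),1); cv2.putText(im,str(y),(10,int((y-y0)*f)+5),0,.4,(0,0,255),1)
    cv2.imwrite("pics/"+name+".png",im)
def down(yaw):
    """tool down, jaw axis (tool z) at world angle yaw"""
    x=np.array([0,0,-1.]); z=np.array([np.cos(yaw),np.sin(yaw),0]); y=np.cross(z,x)
    return R.from_matrix(np.c_[x,y,z])
def goal(pos,rot,st=None):
    """shift mm and rotvec in tool axes from current measured pose to goal"""
    st=st or read_state(); r=R.from_quat(st["eef_rot"])
    d=r.inv().apply(np.array(pos)-st["ee_pos"])*1000; v=(r.inv()*rot).as_rotvec()
    print("shift",np.round(d,1),"turn",np.round(v,4),"rows>=",max(np.linalg.norm(d)/50,np.linalg.norm(v)/.15)); return d,v
E
python3 - <<'E'
from h import *
i=cv2.imread("pics/top0.png")[:,:,::-1]
crop(i,255,175,140,90,5.5,"c_base",10)
crop(i,165,190,90,110,5,"c_sl",10)
crop(i,360,180,150,130,5,"c_pr",10)
E
```

```text
(no output)
```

View pics/c_base.png

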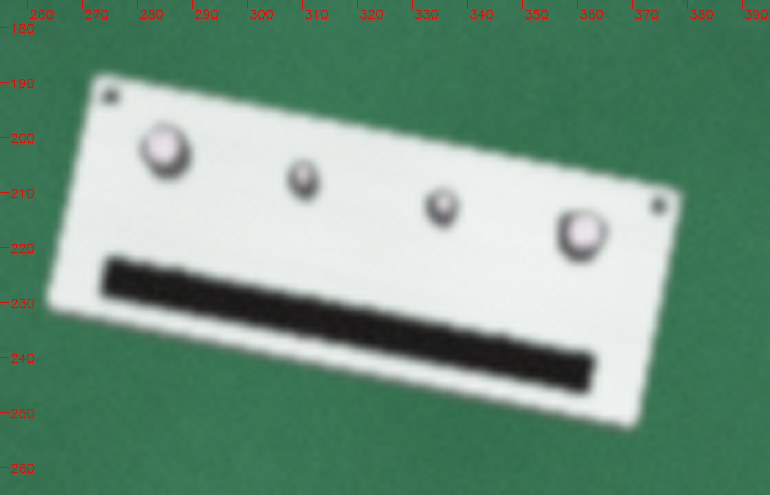

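View pics/c_sl.png

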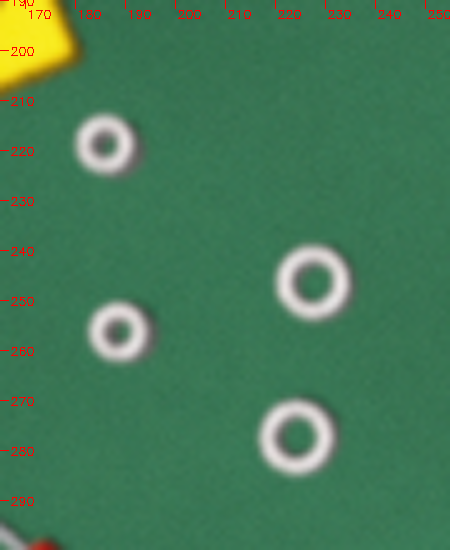

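View pics/c_pr.png

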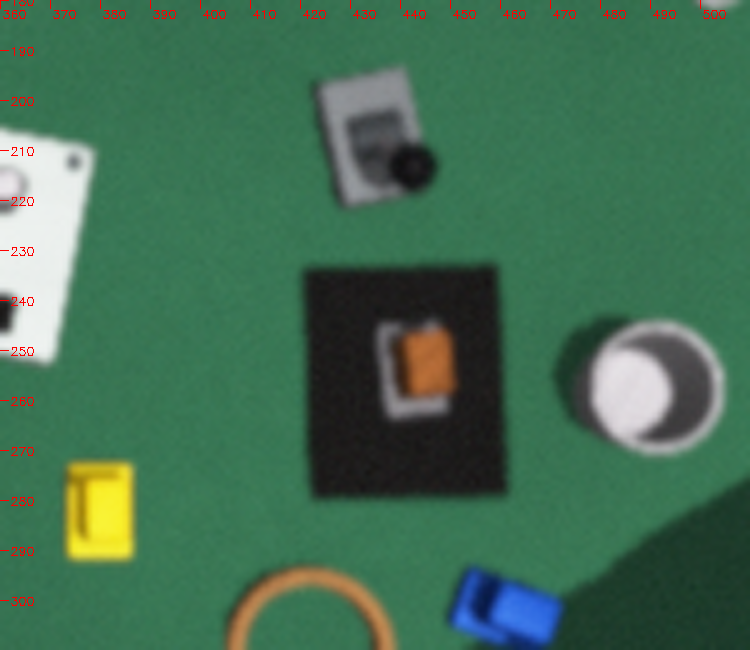

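```bash
python3 - <<'E'
from h import *
c=campose("top")
def P(f,o,pts,z): return np.array([unproj(c,((p[0]+.5)/f-.5+o[0],(p[1]+.5)/f-.5+o[1]),z) for p in pts])
b=P(5.5,(255,175),[(97,73),(682,190),(635,428),(48,308)],.035); print("base",b[:,:2],b.mean(0),[np.linalg.norm(b[i]-b[i-1]) for i in range(4)])
print("yaw",[np.arctan2(*( (b[0]-b[1])[[1,0]]))-np.pi/2,np.arctan2(*((b[3]-b[2])[[1,0]]))-np.pi/2,np.arctan2(*((b[0]-b[3])[[1,0]])),np.arctan2(*((b[1]-b[2])[[1,0]]))])
s=P(5.5,(255,175),[(107,257),(595,354),(588,393),(101,295)],.047); print("strip",s.mean(0),[np.linalg.norm(s[i]-s[i-1]) for i in range(4)],np.arctan2(*((s[0]+s[3]-s[1]-s[2])[[1,0]]))-np.pi/2)
sp=P(5.5,(255,175),[(163,150),(304,174),(441,207),(582,231)],.081);print("spig",sp[:,:2],sp.mean(0),np.linalg.norm(np.diff(sp,axis=0),axis=1),np.arctan2(*((sp[0]-sp[3])[[1,0]]))-np.pi/2)
print("sleeves",P(5,(165,190),[(105,144),(118,332),(313,283),(296,437)],.038))
g=P(5,(360,180),[(404,335),(446,330),(455,392),(411,397)],.069);print("grip",g,g.mean(0),[np.linalg.norm(g[i]-g[i-1]) for i in range(4)])
f=P(5,(360,180),[(379,325),(391,417),(447,411)],.022);print("foot",f,(f[0]+f[2])/2,np.linalg.norm(np.diff(f,axis=0),axis=1))
m=P(5,(360,180),[(304,268),(497,265),(507,494),(313,497)],.004);print("mat",m.mean(0),[np.linalg.norm(m[i]-m[i-1]) for i in range(4)])
print("knob",P(5,(360,180),[(411,167)],.092))
E
```

```text
base [[ 0.639   0.1353]
 [ 0.5765 -0.1575]
 [ 0.4575 -0.1319]
 [ 0.5204  0.1599]] [0.5484 0.0015 0.035 ] [np.float64(0.12114309226111815), np.float64(0.2993735620145228), np.float64(0.1216873394688371), np.float64(0.29854939555790055)]
yaw [np.float64(-0.2106055275195664), np.float64(-0.21243470621307847), np.float64(-0.20495568728418365), np.float64(-0.21175791091413743)]
strip [0.5094 0.0104 0.047 ] [np.float64(0.01918266372880042), np.float64(0.24654337124944176), np.float64(0.019648402586158454), np.float64(0.24587070257494206)] -0.20860544771995526
spig [[ 0.5924  0.0989]
 [ 0.5799  0.0303]
 [ 0.5629 -0.0362]
 [ 0.5504 -0.1045]] [ 0.5714 -0.0029  0.081 ] [0.0698 0.0686 0.0694] -0.20349979754239
sleeves [[0.5561 0.3738 0.038 ]
 [0.4524 0.3653 0.038 ]
 [0.4782 0.2586 0.038 ]
 [0.3941 0.2674 0.038 ]]
grip [[ 0.4689 -0.3174  0.069 ]
 [ 0.4714 -0.3398  0.069 ]
 [ 0.4382 -0.3436  0.069 ]
 [ 0.4357 -0.3201  0.069 ]] [ 0.4535 -0.3302  0.069 ] [np.float64(0.03329133868016423), np.float64(0.022592180894736476), np.float64(0.03340536621767748), np.float64(0.02360093389494444)]
foot [[ 0.4781 -0.3129  0.022 ]
 [ 0.4274 -0.318   0.022 ]
 [ 0.4304 -0.3488  0.022 ]] [ 0.4542 -0.3309  0.022 ] [0.051  0.0309]
mat [ 0.4484 -0.3299  0.004 ] [np.float64(0.127431580370958), np.float64(0.10737942889907785), np.float64(0.12734061589216497), np.float64(0.10710868566122128)]
knob [[ 0.5563 -0.3192  0.092 ]]
```

```bash
python3 - <<'E'
from h import *
s=read_state(); m=R.from_quat(s["eef_rot"]).as_matrix(); print(m)
for y in (.09+np.pi/2,.09-np.pi/2): goal([.454,-.3305,.2],down(y),s)
E
```

```text
[[-0.0005  0.9065  0.4222]
 [ 0.0009  0.4222 -0.9065]
 [-1.     -0.     -0.001 ]]
shift [  22.1  272.  -133.4] turn [-2.7958 -0.0003 -0.0015] rows>= 18.638452911923753
shift [  22.1  272.  -133.4] turn [ 0.3458 -0.001   0.0002] rows>= 6.075904562992521
```

Request:
{"name": "arm_command", "arguments": {
  "targets": [
    [0, 22, 272, -133, 0.346, 0, 0],
    [0, 22, 272, -133, 0.346, 0, 0],
    [0, 22, 272, -133, 0.346, 0, 0],
    [0, 22, 272, -133, 0.346, 0, 0],
    [0, 22, 272, -133, 0.346, 0, 0],
    [0, 22, 272, -133, 0.346, 0, 0],
    [0, 22, 272, -133, 0.346, 0, 0],
    [0, 22, 272, -133, 0.346, 0, 0],
    [0, 22, 272, -133, 0.346, 0, 0]
  ]
}}

```text
time: 1.05
ee_pos: [0.4533, -0.3325, 0.2005]
eef_rot: [0.477, 0.522, -0.478, 0.522]
ft_force: [0.6, -0.4, 0.3]
width: 0.0869
```

```bash
python3 - <<'E'
from h import *
s=read_state(); i=camera("wrist"); cv2.imwrite("pics/w1.png",i[:,:,::-1])
print(s["ee_pos"],s["joint_positions"],s["ft_force"])
goal([.454,-.3305,.2],down(.09-np.pi/2),s)
c=campose("wrist",s)
for p in ([.454,-.3305,.069],[.454,-.3305,.022]): print(proj(c,p))
print(proj(campose("top"),[.454,-.3305,.069]))
E
```

```text
[ 0.4533 -0.3325  0.2005] [ 0.7318  0.2178 -0.2082  1.6536  0.0475  1.2753 -0.968 ] [ 0.6485 -0.4302  0.2715]
shift [ 0.4  0.9 -2. ] turn [-0.0018  0.0005  0.0007] rows>= 0.04413571243108369
[318.5057 222.6161]
[318.806  207.0688]
[445.4927 252.1206]
```

View pics/w1.png

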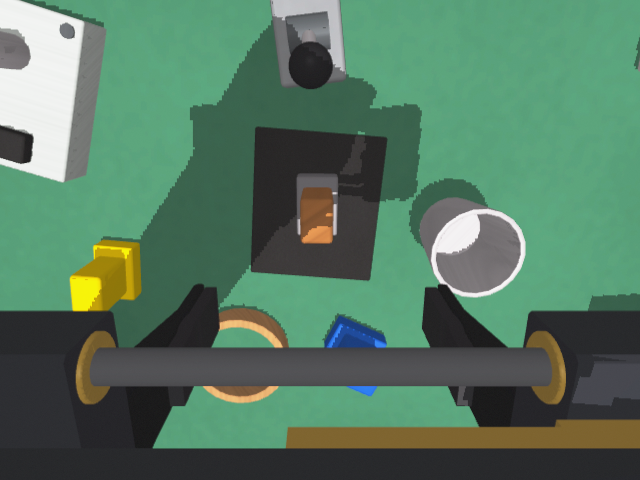

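```bash
python3 - <<'E'
from h import *
i=cv2.imread("pics/w1.png")[:,:,::-1]
crop(i,270,160,90,100,6,"c_w1",10)
E
```

```text
(no output)
```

View pics/c_w1.png

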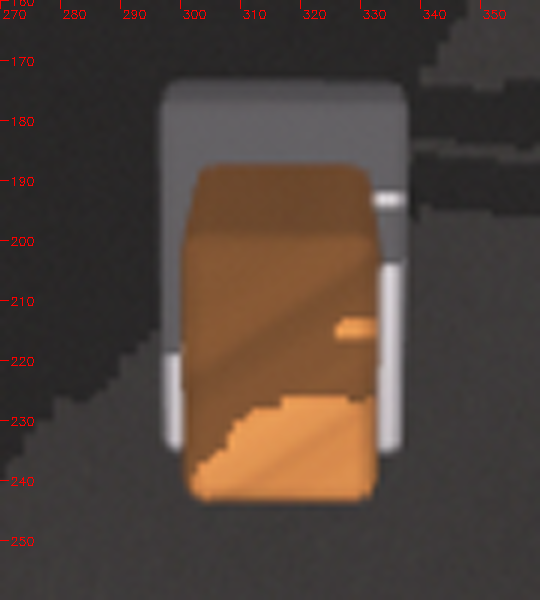

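Request:
{"name": "arm_command", "arguments": {
  "targets": [
    [0, 60, 1.8, -2.9, 0, 0, 0],
    [0, 110, 1.8, -2.9, 0, 0, 0],
    [0, 140, 1.8, -2.9, 0, 0, 0],
    [0, 155, 1.8, -2.9, 0, 0, 0],
    [0, 168.5, 1.8, -2.9, 0, 0, 0],
    [0, 168.5, 1.8, -2.9, 0, 0, 0],
    [0, 168.5, 1.8, -2.9, 0, 0, 0]
  ]
}}

```text
time: 1.8
ee_pos: [0.4567, -0.3291, 0.0337]
eef_rot: [0.477, 0.521, -0.477, 0.523]
ft_force: [0.2, -0.8, -1.1]
width: 0.087
```

Request:
{"name": "arm_command", "arguments": {
  "targets": [
    [255, 0, 0, 0, 0, 0, 0],
    [255, 0, 0, 0, 0, 0, 0],
    [255, 0, 0, 0, 0, 0, 0],
    [255, 0, 0, 0, 0, 0, 0],
    [255, 0, 0, 0, 0, 0, 0],
    [255, 0, 0, 0, 0, 0, 0],
    [255, 0, 0, 0, 0, 0, 0],
    [255, 0, 0, 0, 0, 0, 0]
  ],
  "newtons": 50
}}

```text
time: 2.6
ee_pos: [0.4558, -0.3281, 0.032]
eef_rot: [0.477, 0.522, -0.477, 0.522]
ft_force: [-0.9, 0.8, -0.3]
width: 0.0312
```

Request:
{"name": "arm_command", "arguments": {
  "targets": [
    [255, 0, 0, 0, 0, 0, 0],
    [255, 0, 0, 0, 0, 0, 0],
    [255, 0, 0, 0, 0, 0, 0],
    [255, 0, 0, 0, 0, 0, 0],
    [255, 0, 0, 0, 0, 0, 0]
  ]
}}

```text
time: 3.1
ee_pos: [0.4558, -0.3282, 0.032]
eef_rot: [0.477, 0.522, -0.477, 0.522]
ft_force: [-0.2, -0.6, -0.3]
width: 0.0235
```

```bash
python3 - <<'E'
from h import *
s=read_state(); i=camera("wrist"); cv2.imwrite("pics/w2.png",i[:,:,::-1])
print(s["ee_pos"],s["ft_force"],s["width"])
E
```

```text
[ 0.4558 -0.3282  0.032 ] [-0.1968 -0.6107 -0.2548] 0.023542054212480817
```

View pics/w2.png

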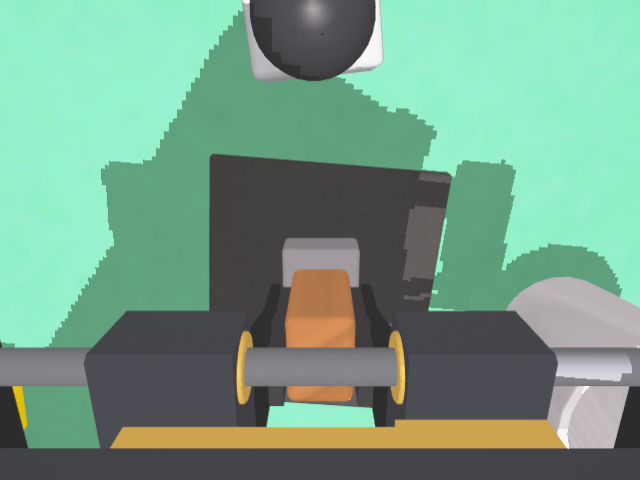

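Request:
{"name": "arm_command", "arguments": {
  "targets": [
    [255, -20, 0, 0, 0, 0, 0],
    [255, -60, 0, 0, 0, 0, 0],
    [255, -105, 0, 0, 0, 0, 0],
    [255, -120, 0, 0, 0, 0, 0],
    [255, -120, 0, 0, 0, 0, 0]
  ]
}}

```text
time: 3.65
ee_pos: [0.457, -0.3288, 0.1543]
eef_rot: [0.477, 0.52, -0.477, 0.523]
ft_force: [-0.9, -0.1, -1.6]
width: 0.0235
```

```bash
python3 - <<'E'
from h import *
s=read_state(); print(s["ee_pos"],s["ft_force"],s["width"])
goal([.530,.108,.15],down(-.209-np.pi/2),s)
E
```

```text
[ 0.457  -0.3288  0.1543] [-0.8912 -0.1385 -1.6405] 0.02349839015602239
shift [   3.5  111.9 -428.5] turn [ 0.2987  0.0022 -0.0037] rows>= 8.857707664562971
```

Request:
{"name": "arm_command", "arguments": {
  "targets": [
    [255, 0, 5, -20, 0.02, 0, 0],
    [255, 0, 15, -60, 0.06, 0, 0],
    [255, 0, 27, -105, 0.1, 0, 0],
    [255, 0, 39, -150, 0.15, 0, 0],
    [255, 0, 53, -200, 0.2, 0, 0],
    [255, 0, 66, -250, 0.25, 0, 0],
    [255, 0, 79, -300, 0.299, 0, 0],
    [255, 0, 92, -350, 0.299, 0, 0],
    [255, 0, 104, -400, 0.299, 0, 0],
    [255, 0, 112, -428, 0.299, 0, 0]
  ]
}}

```text
time: 4.65
ee_pos: [0.5275, 0.1116, 0.1498]
eef_rot: [-0.548, -0.447, 0.55, -0.445]
ft_force: [0.4, 0.5, -1.6]
width: 0.0232
```

Request:
{"name": "arm_command", "arguments": {
  "targets": [
    [255, 20, 0, 0, 0, 0, 0],
    [255, 45, 0, 0, 0, 0, 0],
    [255, 60, 0, 0, 0, 0, 0],
    [255, 60, 0, 0, 0, 0, 0],
    [255, 60, 0, 0, 0, 0, 0]
  ]
}}

```text
time: 5.15
ee_pos: [0.5287, 0.1079, 0.0917]
eef_rot: [-0.549, -0.445, 0.55, -0.445]
ft_force: [-0.6, -0.2, -1.4]
width: 0.0233
```

```bash
python3 - <<'E'
from h import *
s=read_state(); i=camera("wrist"); cv2.imwrite("pics/w3.png",i[:,:,::-1]);cv2.imwrite("pics/s3.png",camera("scene")[:,:,::-1])
print(s["ee_pos"],s["ft_force"],s["width"])
goal([.530,.108,.09],down(-.209-np.pi/2),s)
E
```

```text
[0.5287 0.1079 0.0917] [-0.6313 -0.1586 -1.3512] 0.02330801735568267
shift [ 1.7  1.2 -0.3] turn [-0.0006  0.0002  0.0011] rows>= 0.042951563781166734
```

View pics/w3.png

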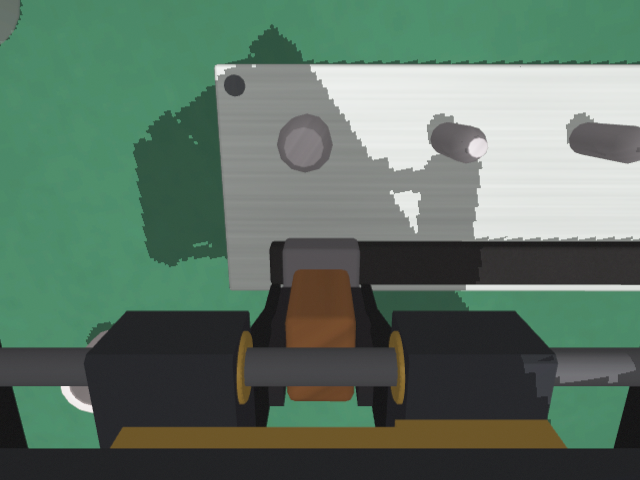

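View pics/s3.png

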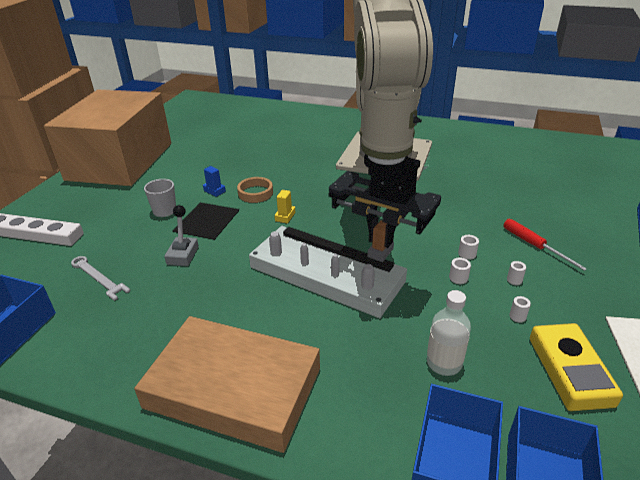

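Request:
{"name": "arm_command", "arguments": {
  "targets": [
    [255, 5, 0, 0, 0, 0, 0],
    [255, 10, 0, 0, 0, 0, 0],
    [255, 14, 0, 0, 0, 0, 0],
    [255, 16, 0, 0, 0, 0, 0],
    [255, 17.5, 0, 0, 0, 0, 0],
    [255, 17.5, 0, 0, 0, 0, 0]
  ]
}}

```text
time: 5.85
ee_pos: [0.5289, 0.1081, 0.0744]
eef_rot: [-0.549, -0.445, 0.55, -0.445]
ft_force: [-0.7, -0.5, -0.7]
width: 0.0237
```

Request:
{"name": "arm_command", "arguments": {
  "targets": [
    [255, 1, 0, 0, 0, 0, 0],
    [255, 2, 0, 0, 0, 0, 0],
    [255, 3, 0, 0, 0, 0, 0],
    [255, 3, 0, 0, 0, 0, 0],
    [255, 3, 0, 0, 0, 0, 0]
  ]
}}

```text
time: 6.35
ee_pos: [0.5291, 0.1082, 0.0718]
eef_rot: [0.55, 0.445, -0.549, 0.445]
ft_force: [-1.9, -0.8, 3.3]
width: 0.0239
```

Request:
{"name": "arm_command", "arguments": {
  "targets": [
    [255, 0.8, 0, 0, 0, 0, 0],
    [255, 0.8, 0, 3, 0, 0, 0],
    [255, 0.8, 0, 7, 0, 0, 0],
    [255, 0.8, 0, 12, 0, 0, 0],
    [255, 0.8, 0, 17, 0, 0, 0],
    [255, 0.8, 0, 22, 0, 0, 0],
    [255, 0.8, 0, 27, 0, 0, 0],
    [255, 0.8, 0, 32, 0, 0, 0],
    [255, 0.8, 0, 37, 0, 0, 0],
    [255, 0.8, 0, 42, 0, 0, 0]
  ]
}}

```text
time: 7.35
ee_pos: [0.5208, 0.0673, 0.0712]
eef_rot: [0.55, 0.445, -0.549, 0.445]
ft_force: [0.5, 4.7, 5.4]
width: 0.0241
```

Request:
{"name": "arm_command", "arguments": {
  "targets": [
    [255, 0, 0, 5, 0, 0, 0],
    [255, 0, 0, 10, 0, 0, 0],
    [255, 0, 0, 15, 0, 0, 0],
    [255, 0, 0, 20, 0, 0, 0],
    [255, 0, 0, 25, 0, 0, 0],
    [255, 0, 0, 30, 0, 0, 0],
    [255, 0, 0, 35, 0, 0, 0],
    [255, 0, 0, 40, 0, 0, 0],
    [255, 0, 0, 45, 0, 0, 0],
    [255, 0, 0, 50, 0, 0, 0]
  ]
}}

```text
time: 8.35
ee_pos: [0.5103, 0.0184, 0.0711]
eef_rot: [0.55, 0.445, -0.549, 0.445]
ft_force: [0.8, 5.5, 5.5]
width: 0.0238
```

```bash
python3 - <<'E'
from h import *
s=read_state(); i=camera("wrist"); cv2.imwrite("pics/w4.png",i[:,:,::-1])
print(s["ee_pos"],s["ft_force"],s["width"])
goal([.509,.0104,.071],down(-.209-np.pi/2),s)
E
```

```text
[0.5103 0.0184 0.0711] [0.7594 5.5099 5.5067] 0.023805313170054833
shift [0.1 0.4 8.1] turn [-0.0001 -0.001  -0.0011] rows>= 0.1614759321376543
```

View pics/w4.png

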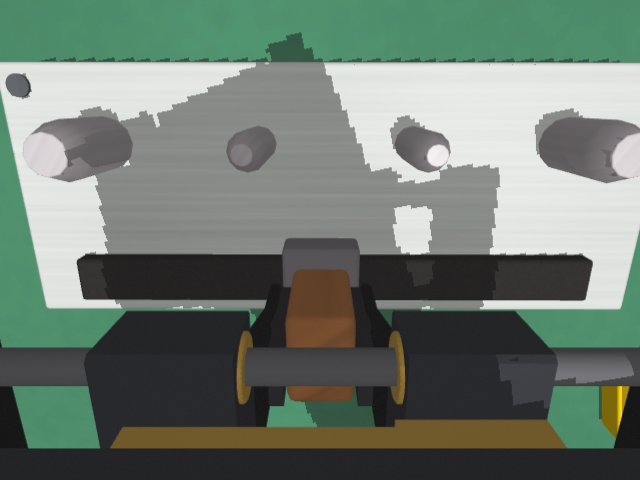

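Request:
{"name": "arm_command", "arguments": {
  "targets": [
    [255, 0, 0, 5, 0, 0, 0],
    [255, 0, 0.5, 10, 0, 0, 0],
    [255, 0, 1, 15, 0, 0, 0],
    [255, 0, 1, 20, 0, 0, 0],
    [255, 0, 1, 25, 0, 0, 0],
    [255, 0, 1, 30, 0, 0, 0],
    [255, 0, 1, 35, 0, 0, 0],
    [255, 0, 1, 40, 0, 0, 0],
    [255, 0, 1, 45, 0, 0, 0],
    [255, 0, 1, 50, 0, 0, 0]
  ]
}}

```text
time: 9.4
ee_pos: [0.5008, -0.0308, 0.0711]
eef_rot: [0.55, 0.445, -0.549, 0.445]
ft_force: [0.8, 3.9, 6.5]
width: 0.024
```

Request:
{"name": "arm_command", "arguments": {
  "targets": [
    [255, 0, 0, 5, 0, 0, 0],
    [255, 0, 0, 10, 0, 0, 0],
    [255, 0, 0, 15, 0, 0, 0],
    [255, 0, 0, 20, 0, 0, 0],
    [255, 0, 0, 25, 0, 0, 0],
    [255, 0, 0, 30, 0, 0, 0],
    [255, 0, 0, 35, 0, 0, 0],
    [255, 0, 0, 40, 0, 0, 0],
    [255, 0, 0, 45, 0, 0, 0],
    [255, 0, 0, 50, 0, 0, 0]
  ]
}}

```text
time: 10.4
ee_pos: [0.4903, -0.0797, 0.071]
eef_rot: [0.55, 0.445, -0.549, 0.445]
ft_force: [1.5, 4.4, 5.7]
width: 0.0235
```

Ends at y ≈ −0.0874; go 10 mm more, hold, then look.

Request:
{"name": "arm_command", "arguments": {
  "targets": [
    [255, 0, 0, 4, 0, 0, 0],
    [255, 0, 0, 8, 0, 0, 0],
    [255, 0, 0, 8, 0, 0, 0],
    [255, 0, 0, 8, 0, 0, 0],
    [255, 0, 0, 8, 0, 0, 0]
  ]
}}

```text
time: 10.9
ee_pos: [0.4885, -0.0882, 0.071]
eef_rot: [0.55, 0.445, -0.55, 0.445]
ft_force: [1.4, 2.0, 5.8]
width: 0.0234
```

```bash
python3 - <<'E'
from h import *
s=read_state(); i=camera("wrist"); cv2.imwrite("pics/w5.png",i[:,:,::-1])
print(s["ee_pos"],s["ft_force"],s["width"])
E
```

```text
[ 0.4885 -0.0882  0.071 ] [1.4436 2.0067 5.7914] 0.023392835279553638
```

View pics/w5.png

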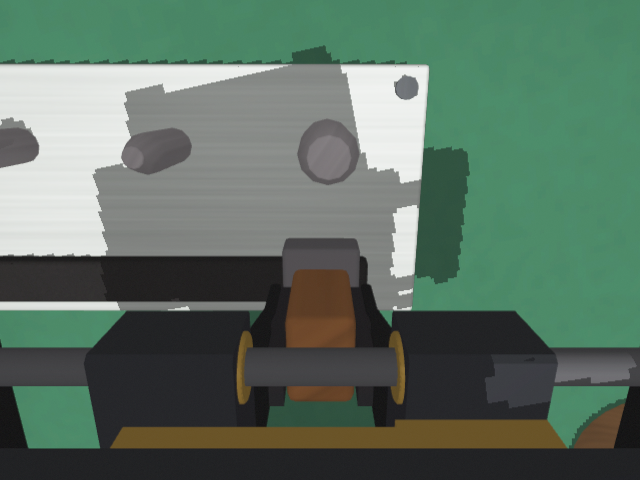

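Request:
{"name": "arm_command", "arguments": {
  "targets": [
    [255, -15, 0, 0, 0, 0, 0],
    [255, -50, 0, 0, 0, 0, 0],
    [255, -80, 0, 0, 0, 0, 0],
    [255, -80, 0, 0, 0, 0, 0],
    [255, -80, 0, 0, 0, 0, 0]
  ]
}}

```text
time: 11.45
ee_pos: [0.4878, -0.0885, 0.1502]
eef_rot: [-0.549, -0.445, 0.55, -0.445]
ft_force: [-1.0, 0.8, -2.0]
width: 0.0235
```

```bash
python3 - <<'E'
from h import *
s=read_state(); print(s["ee_pos"],s["ft_force"],s["width"])
goal([.45,-.33,.15],down(.09-np.pi/2),s)
E
```

```text
[ 0.4878 -0.0885  0.1502] [-1.021   0.753  -2.0294] 0.023506397202065647
shift [  0.4  13.4 244. ] turn [-0.3002  0.0008  0.0006] rows>= 4.887959977275741
```

Request:
{"name": "arm_command", "arguments": {
  "targets": [
    [255, 0, 2, 30, -0.04, 0, 0],
    [255, 0, 4, 75, -0.1, 0, 0],
    [255, 0, 6, 120, -0.15, 0, 0],
    [255, 0, 9, 165, -0.2, 0, 0],
    [255, 0, 12, 210, -0.25, 0, 0],
    [255, 0, 13, 235, -0.3, 0, 0],
    [255, 0, 13.4, 244, -0.3, 0, 0],
    [255, 0, 13.4, 244, -0.3, 0, 0]
  ]
}}

```text
time: 12.25
ee_pos: [0.4494, -0.3297, 0.149]
eef_rot: [0.477, 0.522, -0.478, 0.52]
ft_force: [-0.3, 0.5, -1.2]
width: 0.0234
```

Request:
{"name": "arm_command", "arguments": {
  "targets": [
    [255, 40, 0, 0, 0, 0, 0],
    [255, 80, 0, 0, 0, 0, 0],
    [255, 100, 0, 0, 0, 0, 0],
    [255, 110, 0, 0, 0, 0, 0],
    [255, 115, 0, 0, 0, 0, 0],
    [255, 115, 0, 0, 0, 0, 0]
  ]
}}

```text
time: 12.85
ee_pos: [0.4513, -0.3285, 0.036]
eef_rot: [0.477, 0.522, -0.477, 0.522]
ft_force: [0.3, -0.5, -0.8]
width: 0.0236
```

```bash
python3 - <<'E'
from h import *
s=read_state(); i=camera("wrist"); cv2.imwrite("pics/w6.png",i[:,:,::-1])
print(s["ee_pos"],s["ft_force"],s["width"])
goal([.45,-.33,.0325],down(.09-np.pi/2),s)
E
```

```text
[ 0.4513 -0.3285  0.036 ] [ 0.3282 -0.5133 -0.8358] 0.02361599534342574
shift [ 3.5 -1.5  1.4] turn [ 0.0015 -0.0001 -0.0003] rows>= 0.08044791793230369
```

View pics/w6.png

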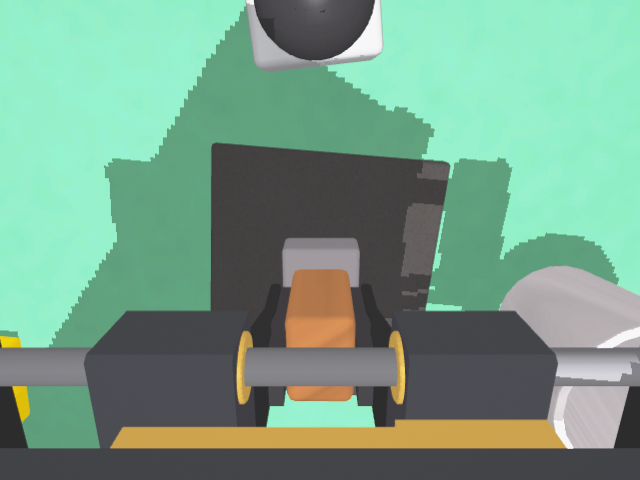

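Request:
{"name": "arm_command", "arguments": {
  "targets": [
    [255, 2, 0, 0, 0, 0, 0],
    [255, 3, 0, 0, 0, 0, 0],
    [255, 3, 0, 0, 0, 0, 0],
    [255, 3, 0, 0, 0, 0, 0]
  ]
}}

```text
time: 13.3
ee_pos: [0.451, -0.3293, 0.033]
eef_rot: [0.477, 0.522, -0.477, 0.522]
ft_force: [-0.5, -0.4, -0.5]
width: 0.0239
```

Request:
{"name": "arm_command", "arguments": {
  "targets": [
    [255, 0.8, 0, 0, 0, 0, 0],
    [255, 1, 0, 0, 0, 0, 0],
    [140, 1, 0, 0, 0, 0, 0],
    [120, 1, 0, 0, 0, 0, 0],
    [120, 1, 0, 0, 0, 0, 0],
    [110, 1, 0, 0, 0, 0, 0],
    [110, 1, 0, 0, 0, 0, 0],
    [110, 1, 0, 0, 0, 0, 0]
  ]
}}

```text
time: 14.1
ee_pos: [0.4509, -0.3291, 0.0318]
eef_rot: [0.477, 0.522, -0.477, 0.522]
ft_force: [0.4, -0.1, 0.9]
width: 0.0491
```

Request:
{"name": "arm_command", "arguments": {
  "targets": [
    [110, -20, 0, 0, 0, 0, 0],
    [110, -70, 0, 0, 0, 0, 0],
    [110, -120, 0, 0, 0, 0, 0],
    [110, -170, 0, 0, 0, 0, 0],
    [110, -200, 0, 0, 0, 0, 0],
    [110, -200, 0, 0, 0, 0, 0]
  ]
}}

```text
time: 14.7
ee_pos: [0.4528, -0.3303, 0.237]
eef_rot: [0.477, 0.519, -0.476, 0.525]
ft_force: [0.9, -0.3, -1.1]
width: 0.0494
```

```bash
python3 - <<'E'
from h import *
s=read_state(); i=camera("wrist"); cv2.imwrite("pics/w7.png",i[:,:,::-1])
t=camera("top");crop(t,160,190,90,110,5,"c_t7",10)
print(s["ee_pos"],s["joint_positions"])
goal([.478,.2586,.2],down(-np.pi/2),s)
E
```

```text
[ 0.4528 -0.3303  0.237 ] [ 0.7539  0.1879 -0.2345  1.6125  0.0454  1.3381 -0.9667]
shift [  34.3   78.3 -584.3] turn [ 0.0908  0.0052 -0.0066] rows>= 11.811085085550635
```

View pics/w7.png

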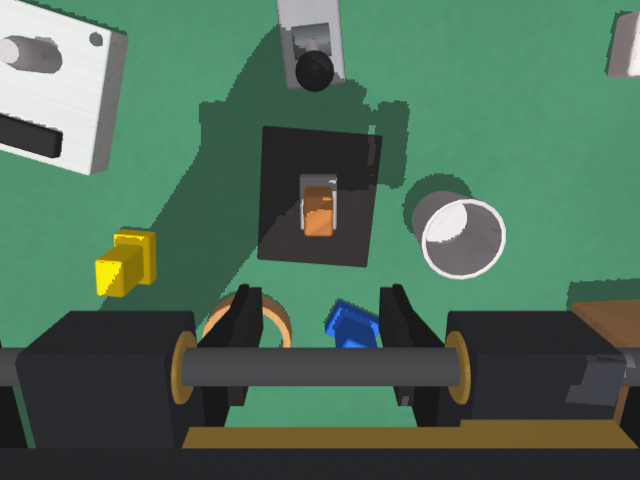

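View pics/c_t7.png

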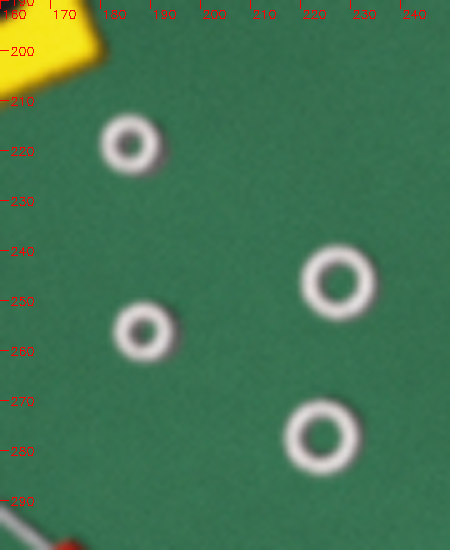

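```bash
python3 - <<'E'
from h import *
i=cv2.imread("pics/top0.png")[:,:,::-1]
crop(i,200,135,60,60,8,"c_bt",10)
i=cv2.imread("pics/s3.png")[:,:,::-1]
crop(i,400,270,100,120,5,"c_bs",10)
E
```

```text
(no output)
```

View pics/c_bt.png

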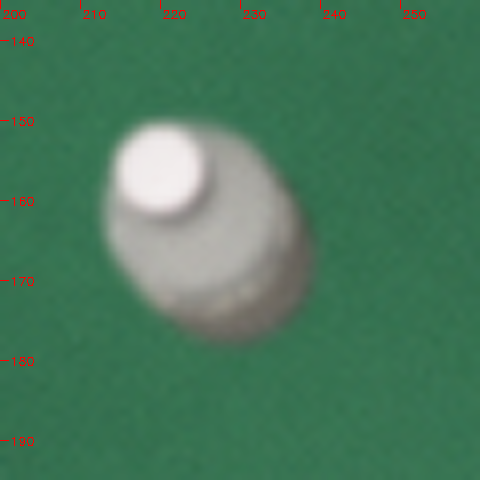

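View pics/c_bs.png

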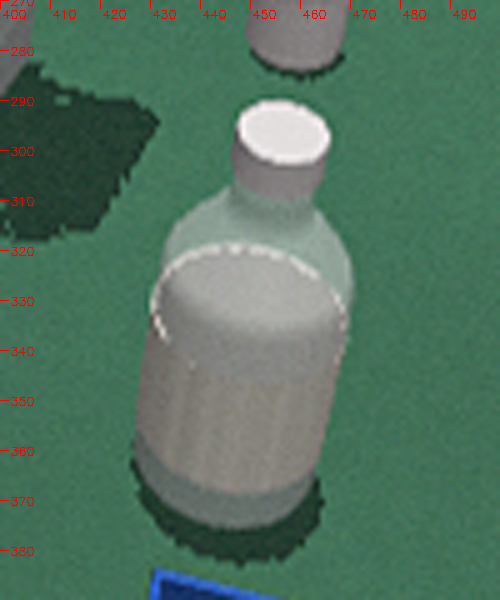

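```bash
python3 - <<'E'
from h import *
c=campose("top"); print(unproj(c,(219.5,155.5),.15),unproj(c,(228.5,167),0.0))
c=campose("scene"); print(unproj(c,(456.5,296),.15),proj(c,[.66,.24,0]))
E
```

```text
[0.7048 0.2612 0.15  ] [0.7067 0.2627 0.    ]
[0.7025 0.2645 0.15  ] [433.2882 340.6272]
```

```bash
python3 - <<'E'
from h import *
s=read_state()
goal([.478,.2586,.2],down(-.209-np.pi/2),s)
E
```

```text
shift [  31.6   80.2 -582.9] turn [ 0.2999  0.0006 -0.0008] rows>= 11.785433728869807
```

Request:
{"name": "arm_command", "arguments": {
  "targets": [
    [100, 0, 6, -45, 0.03, 0, 0],
    [100, 5, 13, -95, 0.06, 0, 0],
    [100, 10, 20, -145, 0.1, 0, 0],
    [100, 15, 27, -195, 0.14, 0, 0],
    [100, 20, 34, -245, 0.18, 0, 0],
    [100, 25, 41, -295, 0.22, 0, 0],
    [100, 31, 48, -345, 0.26, 0, 0],
    [100, 31, 54, -395, 0.3, 0, 0],
    [100, 31, 61, -445, 0.3, 0, 0],
    [100, 31, 68, -495, 0.3, 0, 0]
  ]
}}

```text
time: 15.8
ee_pos: [0.4723, 0.1657, 0.1993]
eef_rot: [-0.549, -0.445, 0.55, -0.445]
ft_force: [0.7, 0.2, -0.4]
width: 0.0528
```

```bash
python3 - <<'E'
from h import *
s=read_state(); print(s["ee_pos"])
goal([.478,.2586,.2],down(-.209-np.pi/2),s)
E
```

```text
[0.4723 0.1657 0.1993]
shift [ -0.8 -13.8 -92. ] turn [-0.0006  0.001   0.0018] rows>= 1.861593060660878
```

Request:
{"name": "arm_command", "arguments": {
  "targets": [
    [100, 0, -10, -50, 0, 0, 0],
    [100, 0, -13.8, -85, 0, 0, 0],
    [100, 0, -13.8, -92, 0, 0, 0],
    [100, 0, -13.8, -92, 0, 0, 0],
    [100, 0, -13.8, -92, 0, 0, 0]
  ]
}}

```text
time: 16.3
ee_pos: [0.4789, 0.2554, 0.1996]
eef_rot: [-0.549, -0.445, 0.55, -0.445]
ft_force: [0.6, -0.5, -0.7]
width: 0.0529
```

```bash
python3 - <<'E'
from h import *
s=read_state(); i=camera("wrist"); cv2.imwrite("pics/w8.png",i[:,:,::-1])
c=campose("wrist",s)
print(s["ee_pos"],[proj(c,p+[.038]) for p in ([.4782,.2586],[.3941,.2674],[.4524,.3653],[.5561,.3738])])
E
```

```text
[0.4789 0.2554 0.1996] [array([317.3831, 214.5398]), array([328.2011, 310.4806]), array([197.17  , 270.5524]), array([145.4795, 147.4239])]
```

View pics/w8.png

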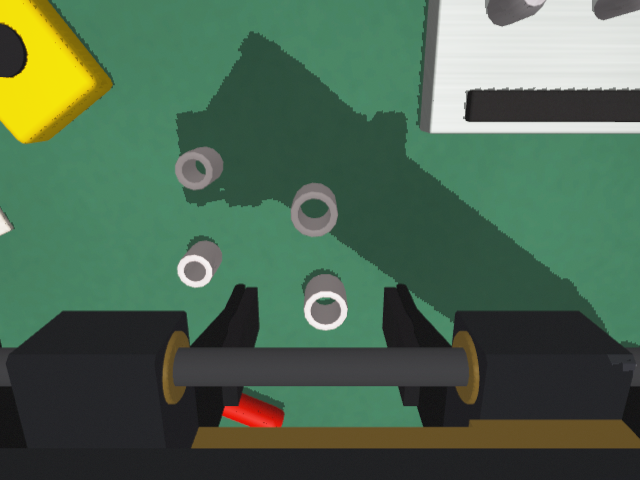

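```bash
python3 - <<'E'
from h import *
i=cv2.imread("pics/w8.png")[:,:,::-1]
crop(i,165,140,190,200,4,"c_w8",10)
E
```

```text
(no output)
```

View pics/c_w8.png

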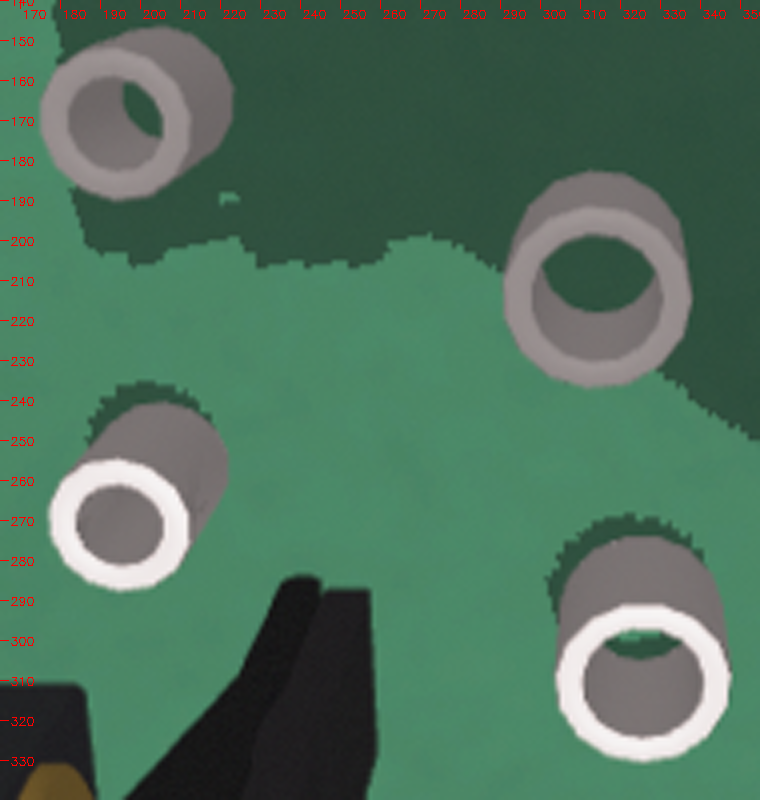

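```bash
python3 - <<'E'
from h import *
s=read_state();c=campose("wrist",s)
for n,u in dict(A=(314.2,214.1),B=(325.5,310.3),D=(194.5,270.9),C=(193.5,170.9)).items(): print(n,unproj(c,u,.038))
goal([.477,.2603,.15],down(-.209-np.pi/2),s)
E
```

```text
A [0.4793 0.2607 0.038 ]
B [0.3949 0.2694 0.038 ]
D [0.4529 0.3674 0.038 ]
C [0.532  0.3436 0.038 ]
shift [50.  -3.2 -4.7] turn [-0.0023  0.0015  0.0007] rows>= 1.0054180950316753
```

Request:
{"name": "arm_command", "arguments": {
  "targets": [
    [100, 50, -1.1, -4.5, 0, 0, 0],
    [100, 100, -1.1, -4.5, 0, 0, 0],
    [100, 140, -1.1, -4.5, 0, 0, 0],
    [100, 165, -1.1, -4.5, 0, 0, 0],
    [100, 180, -1.1, -4.5, 0, 0, 0],
    [100, 189, -1.1, -4.5, 0, 0, 0],
    [100, 189, -1.1, -4.5, 0, 0, 0],
    [100, 189, -1.1, -4.5, 0, 0, 0]
  ]
}}

```text
time: 17.15
ee_pos: [0.4797, 0.2619, 0.013]
eef_rot: [0.55, 0.445, -0.549, 0.445]
ft_force: [-0.4, -0.3, 0.3]
width: 0.0527
```

Request:
{"name": "arm_command", "arguments": {
  "targets": [
    [255, 0, 0, 0, 0, 0, 0],
    [255, 0, 0, 0, 0, 0, 0],
    [255, 0, 0, 0, 0, 0, 0],
    [255, 0, 0, 0, 0, 0, 0],
    [255, 0, 0, 0, 0, 0, 0],
    [255, 0, 0, 0, 0, 0, 0]
  ],
  "newtons": 25
}}

```text
time: 17.75
ee_pos: [0.4793, 0.2617, 0.0123]
eef_rot: [0.55, 0.445, -0.549, 0.445]
ft_force: [-1.1, -0.7, 6.0]
width: 0.0369
```

```bash
python3 - <<'E'
from h import *
s=read_state(); i=camera("wrist"); cv2.imwrite("pics/w9.png",i[:,:,::-1])
c=campose("wrist",s)
print(s["ee_pos"],s["width"],s["ft_force"])
E
```

```text
[0.4793 0.2617 0.0123] 0.03691480288893179 [-1.1307 -0.7438  5.9741]
```

View pics/w9.png

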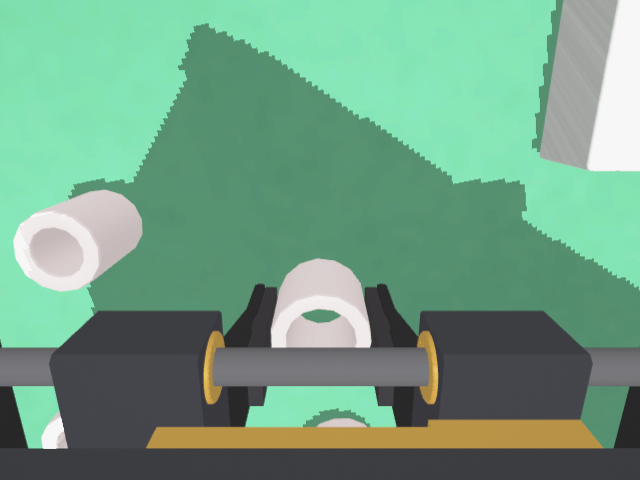

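```bash
python3 - <<'E'
from h import *
i=cv2.imread("pics/w9.png")[:,:,::-1]
crop(i,260,245,125,105,6,"c_w9",10)
E
```

```text
(no output)
```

View pics/c_w9.png

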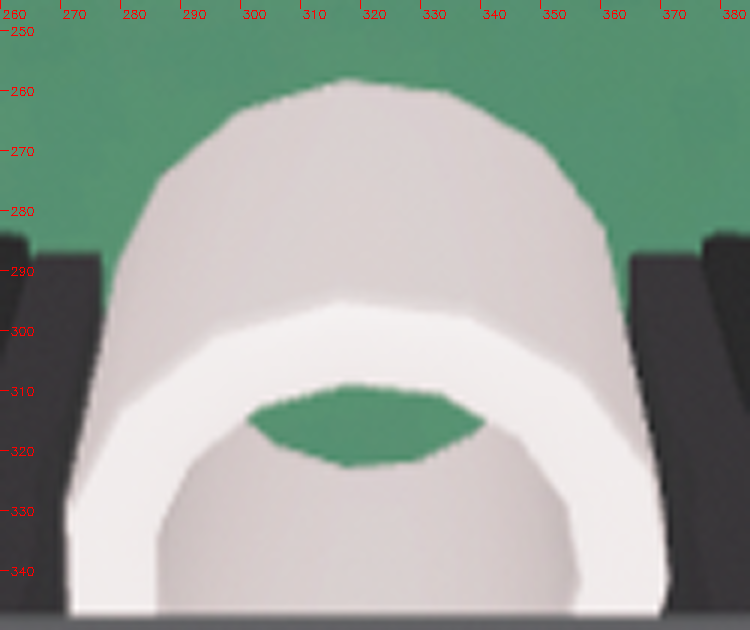

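Request:
{"name": "arm_command", "arguments": {
  "targets": [
    [255, -10, 0, 0, 0, 0, 0],
    [255, -50, 0, 0, 0, 0, 0],
    [255, -100, 0, 0, 0, 0, 0],
    [255, -125, 0, 0, 0, 0, 0],
    [255, -125, 0, 0, 0, 0, 0],
    [255, -125, 0, 0, 0, 0, 0]
  ]
}}

```text
time: 18.4
ee_pos: [0.4789, 0.2617, 0.1372]
eef_rot: [0.55, 0.445, -0.549, 0.445]
ft_force: [0.1, 0.0, -1.4]
width: 0.0366
```

```bash
python3 - <<'E'
from h import *
s=read_state(); i=camera("wrist"); cv2.imwrite("pics/w10.png",i[:,:,::-1])
crop(i,260,245,125,105,6,"c_w10",10)
c=campose("wrist",s)
print(s["ee_pos"],s["width"],s["ft_force"])
E
```

```text
[0.4789 0.2617 0.1372] 0.036616410265438326 [ 0.1096  0.0051 -1.4065]
```

View pics/c_w10.png

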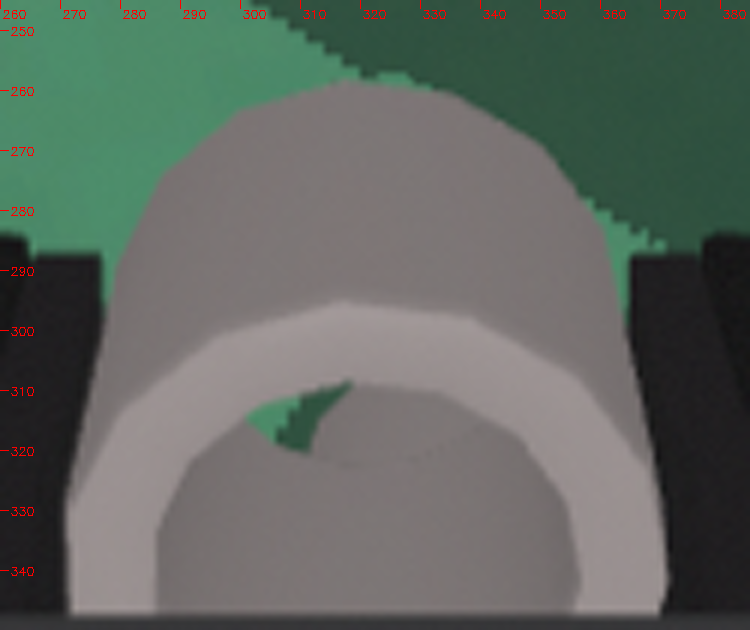

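```bash
cat >> h.py <<'E'
def tooly(uv,tx):
    """point in tool coords with tool x = tx (m) seen by wrist camera at uv"""
    p=camera_params("wrist"); M=p["mount"]; d=M[:3,:3]@np.linalg.inv(p["intrinsics"])@np.array([uv[0],uv[1],1.]); t=M[:3,3]
    return t+(tx-t[0])/d[0]*d
E
python3 - <<'E'
from h import *
print(tooly((319,258.2),.0123), tooly((319,295.2),.0123-.038))
s=read_state()
goal([.5924,.0989,.137],down(-.209-np.pi/2),s)
E
```

```text
[ 0.0123  0.0183 -0.0012] [-0.0257  0.0187 -0.0011]
shift [ -0.8 145.2 135.2] turn [-0.0002  0.0007  0.0006] rows>= 3.9678869715724465
```

```bash
python3 - <<'E'
from h import *
g=lambda n:cv2.imread(f"pics/{n}.png")[:,:,::-1]
a=[]
for n,x,y in (("w3",265,100),("w5",285,110),("w4",210,115),("w4",390,115)):
    crop(g(n),x,y,80,70,5,"tmp",10); a.append(cv2.imread("pics/tmp.png"))
cv2.imwrite("pics/c_sp.png",np.vstack([np.hstack(a[:2]),np.hstack(a[2:])]))
E
```

```text
(no output)
```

View pics/c_sp.png

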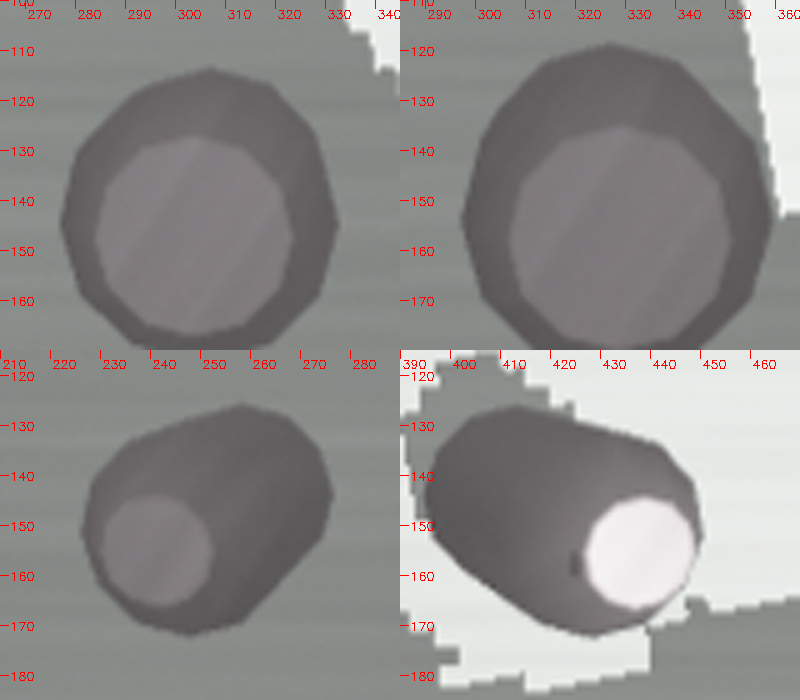

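```bash
python3 - <<'E'
from h import *
q=down(-.209-np.pi/2).as_quat()
for p,u in (([.5287,.1079,.0917],(303.7,146.9)),([.5103,.0184,.0711],(241.4,154.9)),([.5103,.0184,.0711],(438,155.5)),([.4885,-.0882,.071],(329.1,157.3))):
    print(unproj(campose("wrist",dict(ee_pos=p,eef_rot=q)),u,.081))
E
```

```text
[0.5952 0.1012 0.081 ]
[0.5805 0.0327 0.081 ]
[ 0.5658 -0.0354  0.081 ]
[ 0.5514 -0.1041  0.081 ]
```

```bash
python3 - <<'E'
from h import *
s=read_state()
goal([.5954,.1012,.125],down(-.209-np.pi/2),s)
E
```

```text
shift [ 11.2 147.6 132.3] turn [-0.0002  0.0007  0.0006] rows>= 3.9716860283105033
```

Request:
{"name": "arm_command", "arguments": {
  "targets": [
    [255, 2, 20, 18, 0, 0, 0],
    [255, 5, 50, 45, 0, 0, 0],
    [255, 8, 85, 77, 0, 0, 0],
    [255, 11, 120, 108, 0, 0, 0],
    [255, 11, 142, 127, 0, 0, 0],
    [255, 11, 147.5, 132.3, 0, 0, 0],
    [255, 11, 147.5, 132.3, 0, 0, 0],
    [255, 11, 147.5, 132.3, 0, 0, 0]
  ]
}}

```text
time: 19.25
ee_pos: [0.5946, 0.1031, 0.1249]
eef_rot: [-0.549, -0.446, 0.549, -0.445]
ft_force: [-0.8, 0.9, -1.9]
width: 0.0367
```

```bash
python3 - <<'E'
from h import *
s=read_state(); i=camera("wrist"); cv2.imwrite("pics/w11.png",i[:,:,::-1])
crop(i,240,235,160,120,5,"c_w11",10)
goal([.5954,.1012,.105],down(-.209-np.pi/2),s);print(s["ee_pos"])
E
```

```text
shift [19.9  1.2  1.7] turn [ 0.0015 -0.0003  0.0018] rows>= 0.40105575129176996
[0.5946 0.1031 0.1249]
```

View pics/c_w11.png

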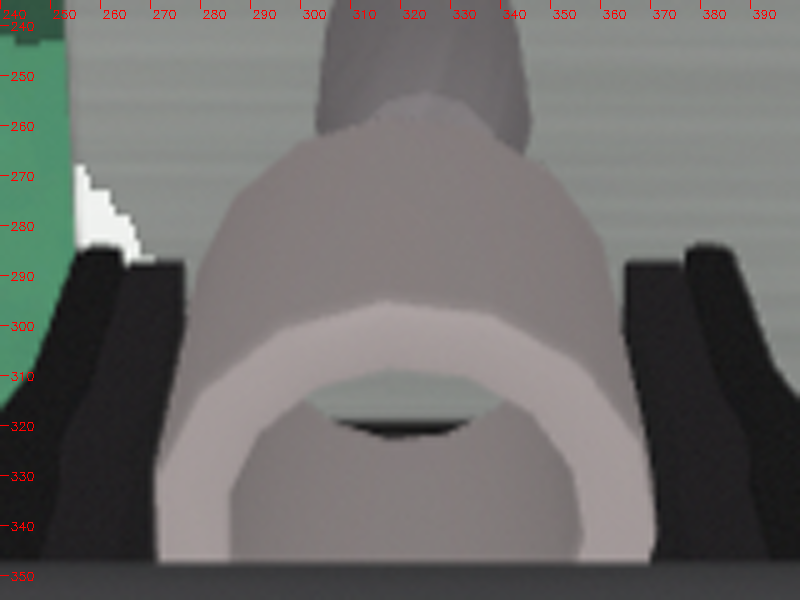

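Request:
{"name": "arm_command", "arguments": {
  "targets": [
    [255, 10, 1.2, 1.7, 0, 0, 0],
    [255, 20, 1.2, 1.7, 0, 0, 0],
    [255, 28, 1.2, 1.7, 0, 0, 0],
    [255, 28, 1.2, 1.7, 0, 0, 0],
    [255, 28, 1.2, 1.7, 0, 0, 0]
  ]
}}

```text
time: 19.8
ee_pos: [0.5963, 0.0998, 0.0975]
eef_rot: [-0.549, -0.445, 0.55, -0.445]
ft_force: [0.0, -0.5, -0.5]
width: 0.0369
```

```bash
python3 - <<'E'
from h import *
s=read_state(); i=camera("wrist"); cv2.imwrite("pics/w12.png",i[:,:,::-1])
crop(i,240,235,160,120,5,"c_w12",10)
goal([.5954,.1012,.0475],down(-.209-np.pi/2),s);print(s["ee_pos"],s["ft_force"])
E
```

```text
shift [50.  -1.2 -1.2] turn [-0.      0.0002  0.0005] rows>= 1.0001892369568954
[0.5963 0.0998 0.0975] [ 0.0208 -0.5106 -0.4518]
```

View pics/c_w12.png

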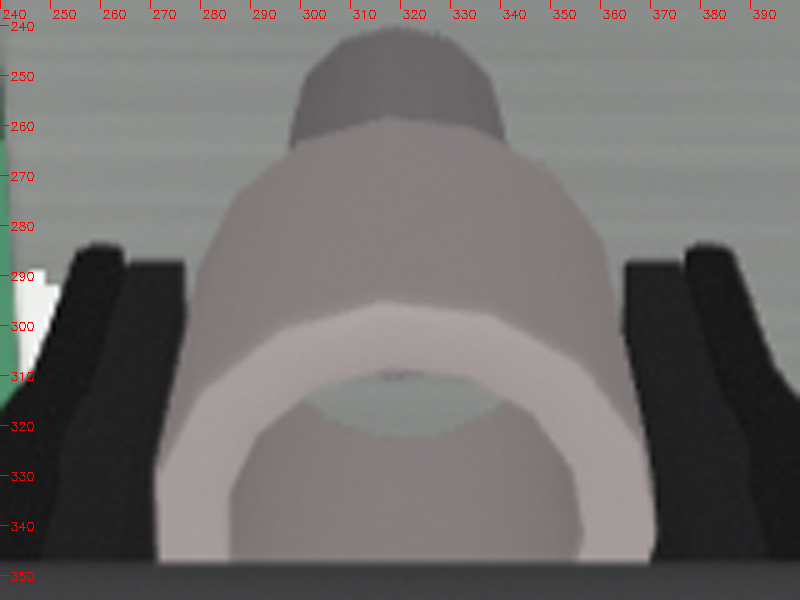

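```bash
python3 - <<'E'
from h import *
print(tooly((320,240.3),.0625)); s=read_state();print(s["ee_pos"])
goal([.5954,.1012,.0475],down(-.209-np.pi/2),s)
E
```

```text
[ 0.0625  0.01   -0.0009]
[0.5966 0.0999 0.0979]
shift [50.4 -1.5 -1.1] turn [-0.0001 -0.0001 -0.0002] rows>= 1.0083385503572397
```

Request:
{"name": "arm_command", "arguments": {
  "targets": [
    [255, 0, -1.5, -1.1, 0, 0, 0],
    [255, 3, -1.5, -1.1, 0, 0, 0],
    [255, 8, -1.5, -1.1, 0, 0, 0],
    [255, 13, -1.5, -1.1, 0, 0, 0],
    [255, 18, -1.5, -1.1, 0, 0, 0],
    [255, 22, -1.5, -1.1, 0, 0, 0],
    [255, 22, -1.5, -1.1, 0, 0, 0]
  ]
}}

```text
time: 20.55
ee_pos: [0.5949, 0.1009, 0.0749]
eef_rot: [-0.549, -0.445, 0.55, -0.445]
ft_force: [0.2, -0.0, -0.8]
width: 0.0368
```

Request:
{"name": "arm_command", "arguments": {
  "targets": [
    [255, 6, 0, 0, 0, 0, 0],
    [255, 12, 0, 0, 0, 0, 0],
    [255, 18, 0, 0, 0, 0, 0],
    [255, 23, 0, 0, 0, 0, 0],
    [255, 26, 0, 0, 0, 0, 0],
    [255, 27.5, 0, 0, 0, 0, 0],
    [255, 27.5, 0, 0, 0, 0, 0]
  ]
}}

```text
time: 21.25
ee_pos: [0.5952, 0.1011, 0.0481]
eef_rot: [-0.549, -0.445, 0.55, -0.445]
ft_force: [-0.6, 1.5, -0.7]
width: 0.0369
```

Request:
{"name": "arm_command", "arguments": {
  "targets": [
    [255, 1, 0, 0, 0, 0, 0],
    [255, 2, 0, 0, 0, 0, 0],
    [255, 2, 0, 0, 0, 0, 0],
    [255, 2, 0, 0, 0, 0, 0]
  ]
}}

```text
time: 21.65
ee_pos: [0.5956, 0.1012, 0.0473]
eef_rot: [0.55, 0.445, -0.549, 0.445]
ft_force: [-3.9, -0.6, 6.9]
width: 0.0364
```

Seated (7 N push at the expected height). Release and retract.

Request:
{"name": "arm_command", "arguments": {
  "targets": [
    [120, 0, 0, 0, 0, 0, 0],
    [110, 0, 0, 0, 0, 0, 0],
    [110, 0, 0, 0, 0, 0, 0],
    [110, 0, 0, 0, 0, 0, 0],
    [110, -20, 0, 0, 0, 0, 0],
    [110, -50, 0, 0, 0, 0, 0],
    [110, -85, 0, 0, 0, 0, 0],
    [110, -90, 0, 0, 0, 0, 0]
  ]
}}

```text
time: 22.45
ee_pos: [0.5974, 0.1018, 0.1407]
eef_rot: [0.551, 0.444, -0.548, 0.446]
ft_force: [-0.0, 0.1, 0.7]
width: 0.0496
```

```bash
python3 - <<'E'
from h import *
s=read_state(); i=camera("wrist"); cv2.imwrite("pics/w13.png",i[:,:,::-1])
t=camera("top"); crop(t,160,180,130,120,5,"c_t13",10)
print(s["ee_pos"],s["ft_force"],s["width"])
goal([.394,.268,.2],down(-.209-np.pi/2),s)
E
```

```text
[0.5974 0.1018 0.1407] [-0.0495  0.1052  0.6706] 0.04955708392311941
shift [ -60.5 -233.1 -120.5] turn [-0.0001 -0.0023 -0.0059] rows>= 5.385760669302987
```

View pics/w13.png

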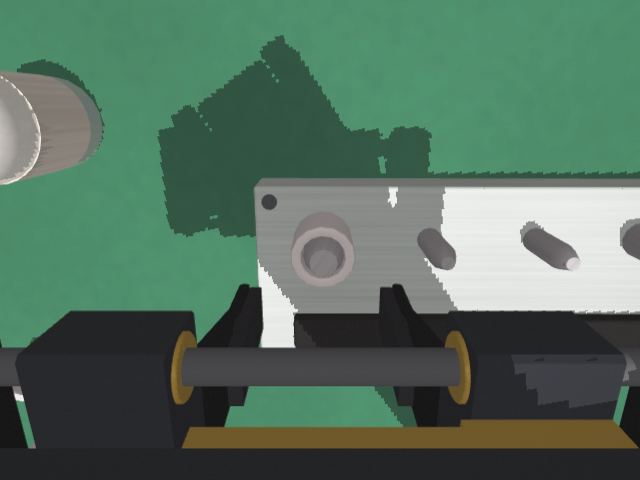

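View pics/c_t13.png

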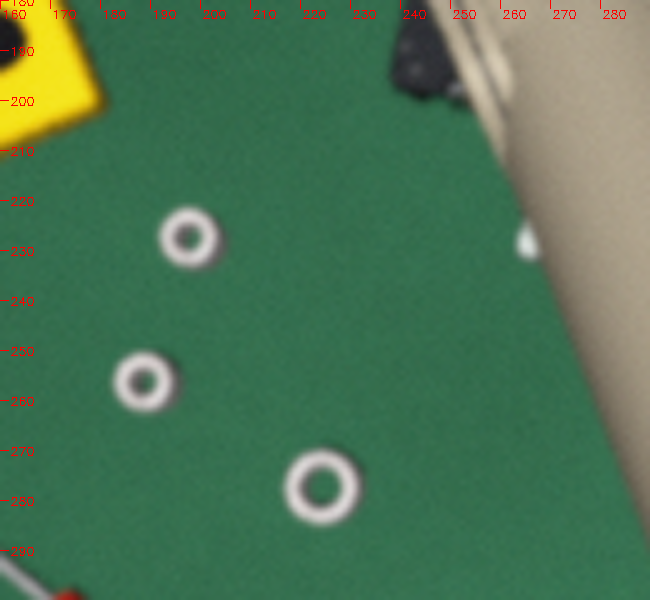

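Request:
{"name": "arm_command", "arguments": {
  "targets": [
    [100, -15, -40, -20, 0, 0, 0],
    [100, -25, -80, -41, 0, 0, 0],
    [100, -35, -120, -62, 0, 0, 0],
    [100, -45, -160, -83, 0, 0, 0],
    [100, -55, -200, -104, 0, 0, 0],
    [100, -60, -228, -118, 0, 0, 0],
    [100, -60, -233, -121, 0, -0.002, -0.005],
    [100, -60, -233, -121, 0, -0.002, -0.005],
    [100, -60, -233, -121, 0, -0.002, -0.005]
  ]
}}

```text
time: 23.45
ee_pos: [0.3931, 0.2666, 0.1952]
eef_rot: [-0.548, -0.446, 0.552, -0.444]
ft_force: [-0.0, -1.1, -0.0]
width: 0.053
```

```bash
python3 - <<'E'
from h import *
s=read_state(); i=camera("wrist"); cv2.imwrite("pics/w14.png",i[:,:,::-1])
crop(i,165,80,240,200,3,"c_w14",10)
print(s["ee_pos"],s["eef_rot"],s["width"])
E
```

```text
[0.3931 0.2666 0.1952] [-0.5476 -0.4456  0.552  -0.4437] 0.05297943316867866
```

View pics/c_w14.png

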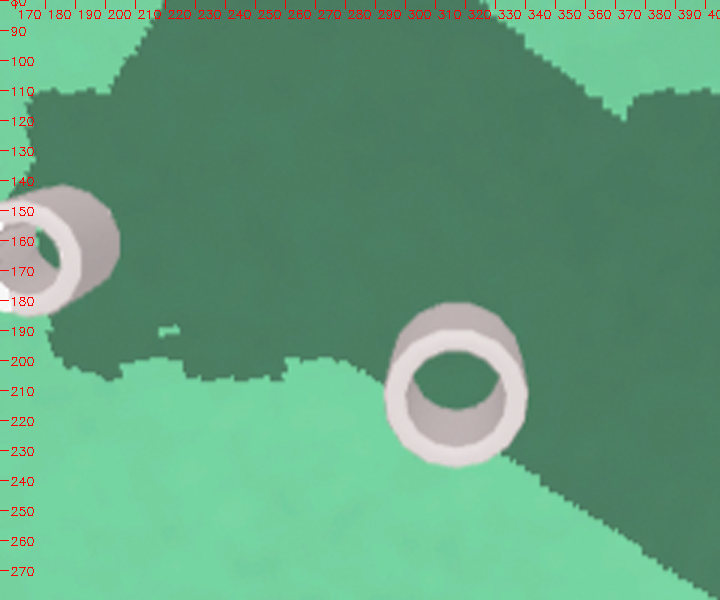

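```bash
python3 - <<'E'
from h import *
s=read_state();p=unproj(campose("wrist",s),(317,212.4),.038);print(p,s["ee_pos"])
goal([p[0],p[1],.014],down(-.209-np.pi/2),s)
E
```

```text
[0.3946 0.2693 0.038 ] [0.3933 0.2665 0.1953]
shift [181.3   1.8  -3.5] turn [-0.0023  0.0029  0.006 ] rows>= 3.627268613779923
```

Request:
{"name": "arm_command", "arguments": {
  "targets": [
    [100, 50, 1.8, -3.2, 0, 0.003, 0.006],
    [100, 100, 1.8, -3.2, 0, 0.003, 0.006],
    [100, 140, 1.8, -3.2, 0, 0.003, 0.006],
    [100, 165, 1.8, -3.2, 0, 0.003, 0.006],
    [100, 176, 1.8, -3.2, 0, 0.003, 0.006],
    [100, 181, 1.8, -3.2, 0, 0.003, 0.006],
    [100, 181, 1.8, -3.2, 0, 0.003, 0.006],
    [100, 181, 1.8, -3.2, 0, 0.003, 0.006]
  ]
}}

```text
time: 24.3
ee_pos: [0.3947, 0.2704, 0.0157]
eef_rot: [0.55, 0.445, -0.549, 0.445]
ft_force: [-0.9, -0.5, 0.2]
width: 0.0527
```

Request:
{"name": "arm_command", "arguments": {
  "targets": [
    [255, 0, 0, 0, 0, 0, 0],
    [255, 0, 0, 0, 0, 0, 0],
    [255, 0, 0, 0, 0, 0, 0],
    [255, 0, 0, 0, 0, 0, 0],
    [255, 0, 0, 0, 0, 0, 0],
    [255, 0, 0, 0, 0, 0, 0]
  ],
  "newtons": 25
}}

```text
time: 24.9
ee_pos: [0.3943, 0.2704, 0.0157]
eef_rot: [0.55, 0.445, -0.549, 0.445]
ft_force: [-0.7, -1.5, 5.9]
width: 0.0372
```

```bash
python3 - <<'E'
from h import *
s=read_state(); i=camera("wrist"); cv2.imwrite("pics/w15.png",i[:,:,::-1])
crop(i,240,235,160,120,5,"c_w15",10)
print(s["ee_pos"],s["width"],s["ft_force"])
goal([.5518,-.1042,.15],down(-.209-np.pi/2),s)
E
```

```text
[0.3943 0.2704 0.0157] 0.03723024062164302 [-0.7272 -1.4797  5.8612]
shift [-134.3  232.1  333.5] turn [-0.0004 -0.0011 -0.0018] rows>= 8.55946102870201
```

View pics/c_w15.png

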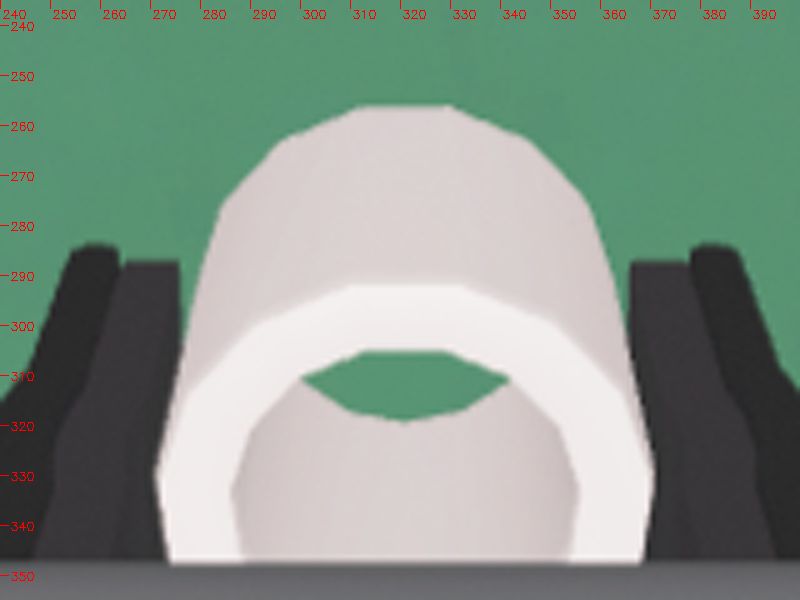

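```bash
python3 - <<'E'
from h import *
print(tooly((320,256.2),.0157), tooly((320,291.7),.0157-.038))
E
```

```text
[ 0.0157  0.0179 -0.0008] [-0.0223  0.0184 -0.0007]
```

Request:
{"name": "arm_command", "arguments": {
  "targets": [
    [255, -10, 0, 0, 0, 0, 0],
    [255, -50, 0, 0, 0, 0, 0],
    [255, -90, 20, 30, 0, 0, 0],
    [255, -120, 50, 68, 0, 0, 0],
    [255, -134, 75, 105, 0, 0, 0],
    [255, -134, 102, 145, 0, 0, 0],
    [255, -134, 129, 185, 0, 0, 0],
    [255, -134, 156, 225, 0, 0, 0],
    [255, -134, 184, 265, 0, 0, 0],
    [255, -134, 212, 305, 0, 0, 0]
  ]
}}

```text
time: 25.95
ee_pos: [0.5383, -0.0739, 0.1499]
eef_rot: [0.55, 0.445, -0.549, 0.445]
ft_force: [0.7, 0.3, 0.3]
width: 0.0378
```

Request:
{"name": "arm_command", "arguments": {
  "targets": [
    [255, 0, 20, 28.5, 0, 0, 0],
    [255, 0, 20, 28.5, 0, 0, 0],
    [255, 10, 20, 28.5, 0, 0, 0],
    [255, 20, 20, 28.5, 0, 0, 0],
    [255, 25, 20, 28.5, 0, 0, 0],
    [255, 25, 20, 28.5, 0, 0, 0],
    [255, 25, 20, 28.5, 0, 0, 0]
  ]
}}

```text
time: 26.65
ee_pos: [0.5514, -0.1035, 0.1242]
eef_rot: [0.55, 0.445, -0.549, 0.445]
ft_force: [0.6, 1.0, -0.4]
width: 0.0379
```

```bash
python3 - <<'E'
from h import *
s=read_state(); i=camera("wrist"); cv2.imwrite("pics/w16.png",i[:,:,::-1])
crop(i,240,175,160,180,4,"c_w16",10)
print(s["ee_pos"],s["width"],s["ft_force"])
goal([.5518,-.1042,.1],down(-.209-np.pi/2),s)
E
```

```text
[ 0.5514 -0.1035  0.1242] 0.0378574651718674 [ 0.6422  0.961  -0.4   ]
shift [24.2  0.5  0.7] turn [ 0.0007 -0.001  -0.0009] rows>= 0.4835589692560788
```

View pics/c_w16.png

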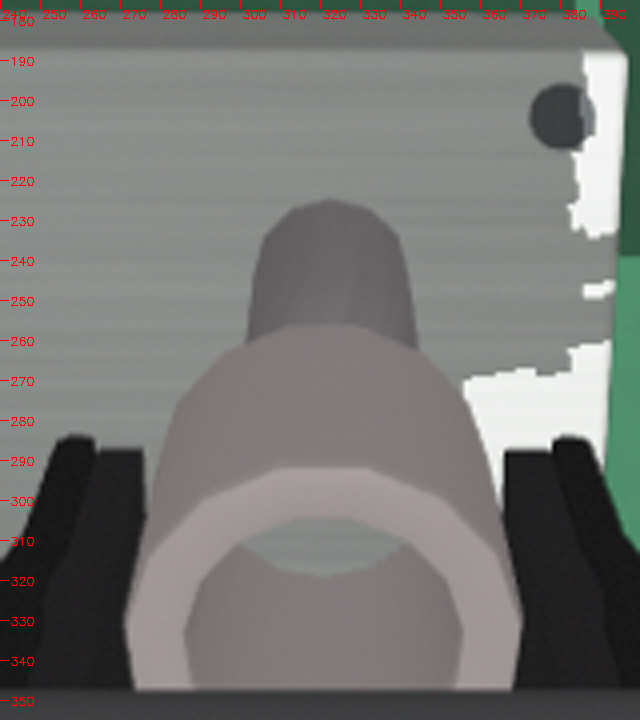

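```bash
python3 - <<'E'
from h import *
print(tooly((322.9,224.6),.0892),tooly((322.9,252),.1242-.06)); print(read_state()["ee_pos"])
E
```

```text
[0.0892 0.0114 0.0008] [0.0642 0.0025 0.0007]
[ 0.5516 -0.1036  0.1244]
```

Request:
{"name": "arm_command", "arguments": {
  "targets": [
    [255, 10, 0.2, 0.8, 0, 0, 0],
    [255, 20, 0.2, 0.8, 0, 0, 0],
    [255, 26, 0.2, 0.8, 0, 0, 0],
    [255, 30, 0.2, 0.8, 0, 0, 0],
    [255, 34, 0.2, 0.8, 0, 0, 0],
    [255, 38, 0.2, 0.8, 0, 0, 0],
    [255, 42, 0.2, 0.8, 0, 0, 0],
    [255, 46, 0.2, 0.8, 0, 0, 0],
    [255, 46, 0.2, 0.8, 0, 0, 0]
  ]
}}

```text
time: 27.6
ee_pos: [0.5513, -0.1048, 0.0775]
eef_rot: [0.55, 0.445, -0.549, 0.445]
ft_force: [-0.6, 1.0, -0.5]
width: 0.0379
```

Request:
{"name": "arm_command", "arguments": {
  "targets": [
    [255, 6, 0, 0, 0, 0, 0],
    [255, 12, 0, 0, 0, 0, 0],
    [255, 18, 0, 0, 0, 0, 0],
    [255, 23, 0, 0, 0, 0, 0],
    [255, 26, 0, 0, 0, 0, 0],
    [255, 28, 0, 0, 0, 0, 0],
    [255, 29, 0, 0, 0, 0, 0],
    [255, 29, 0, 0, 0, 0, 0]
  ]
}}

```text
time: 28.4
ee_pos: [0.5515, -0.1048, 0.0506]
eef_rot: [0.55, 0.445, -0.549, 0.445]
ft_force: [-9.1, 0.7, 16.1]
width: 0.0373
```

Request:
{"name": "arm_command", "arguments": {
  "targets": [
    [255, -1.2, 0, 0, 0, 0, 0],
    [120, -1.2, 0, 0, 0, 0, 0],
    [110, -1.2, 0, 0, 0, 0, 0],
    [110, -1.2, 0, 0, 0, 0, 0],
    [110, -1.2, 0, 0, 0, 0, 0],
    [110, -20, 0, 0, 0, 0, 0],
    [110, -50, 0, 0, 0, 0, 0],
    [110, -90, 0, 0, 0, 0, 0],
    [110, -100, 0, 0, 0, 0, 0],
    [110, -100, 0, 0, 0, 0, 0]
  ]
}}

```text
time: 29.4
ee_pos: [0.5527, -0.1051, 0.1509]
eef_rot: [0.551, 0.444, -0.548, 0.446]
ft_force: [-0.5, -0.4, -1.5]
width: 0.0495
```

```bash
python3 - <<'E'
from h import *
s=read_state(); i=camera("wrist"); cv2.imwrite("pics/w17.png",i[:,:,::-1])
print(s["ee_pos"],s["ft_force"],s["width"])
goal([.532,.3436,.2],down(-.209-np.pi/2),s)
E
```

```text
[ 0.5527 -0.1051  0.1509] [-0.5472 -0.3548 -1.4624] 0.04949199931522428
shift [ -49.1 -113.2 -434.7] turn [-0.0003 -0.0012 -0.0046] rows>= 9.036443112351115
```

View pics/w17.png

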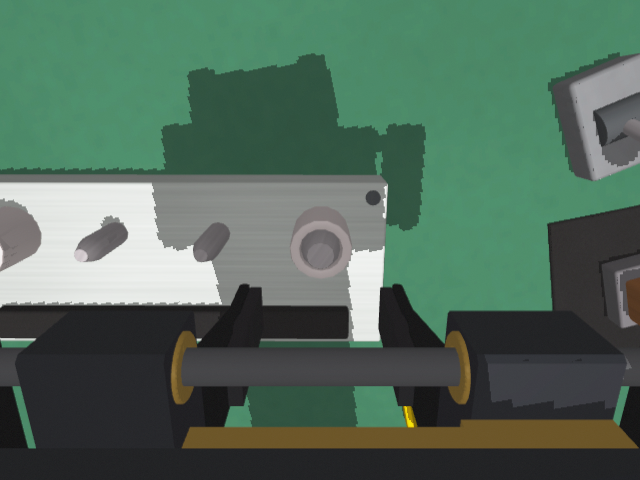

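Request:
{"name": "arm_command", "arguments": {
  "targets": [
    [110, -20, -8, -30, 0, 0, 0],
    [110, -35, -20, -75, 0, 0, 0],
    [110, -49, -32, -122, 0, 0, 0],
    [110, -49, -44, -170, 0, 0, 0],
    [110, -49, -57, -218, 0, 0, 0],
    [110, -49, -70, -266, 0, 0, 0],
    [110, -49, -82, -314, 0, 0, 0],
    [110, -49, -94, -362, 0, 0, 0],
    [110, -49, -106, -408, 0, -0.001, -0.004],
    [110, -49, -113, -435, 0, -0.001, -0.004]
  ]
}}

```text
time: 30.45
ee_pos: [0.5289, 0.3481, 0.1958]
eef_rot: [-0.547, -0.448, 0.55, -0.445]
ft_force: [-0.6, -0.1, -0.3]
width: 0.0493
```

Request:
{"name": "arm_command", "arguments": {
  "targets": [
    [110, 0, 0, 0, 0, 0, 0],
    [110, 0, 0, 0, 0, 0, 0],
    [110, 0, 0, 0, 0, 0, 0]
  ]
}}

```text
time: 30.75
ee_pos: [0.5315, 0.3423, 0.1972]
eef_rot: [-0.548, -0.445, 0.551, -0.444]
ft_force: [-0.3, -0.5, -0.4]
width: 0.0494
```

```bash
python3 - <<'E'
from h import *
s=read_state(); i=camera("wrist"); cv2.imwrite("pics/w18.png",i[:,:,::-1])
crop(i,200,170,200,150,4,"c_w18",10)
print(s["ee_pos"],s["eef_rot"],s["width"], proj(campose("wrist",s),[.532,.3436,.038]))
E
```

```text
[0.5315 0.3423 0.1972] [-0.5485 -0.4452  0.5512 -0.444 ] 0.04937541377772548 [319.3221 212.8911]
```

View pics/c_w18.png

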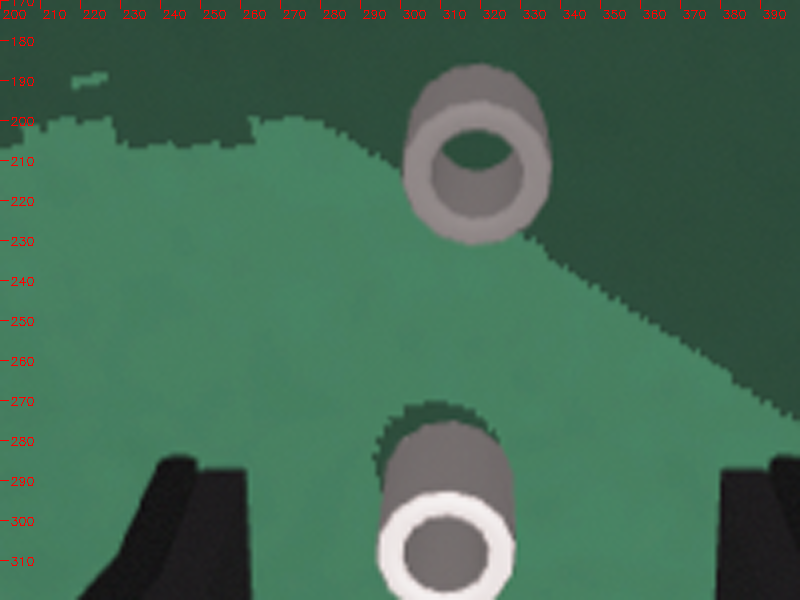

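```bash
python3 - <<'E'
from h import *
s=read_state();goal([.532,.3438,.0155],down(-.209-np.pi/2),s)
E
```

```text
shift [182.1   0.6  -1.8] turn [-0.0022  0.0015  0.0033] rows>= 3.6423253923055667
```

Request:
{"name": "arm_command", "arguments": {
  "targets": [
    [110, 50, 0.6, -1.8, 0, 0.0015, 0.003],
    [110, 100, 0.6, -1.8, 0, 0.0015, 0.003],
    [110, 140, 0.6, -1.8, 0, 0.0015, 0.003],
    [110, 165, 0.6, -1.8, 0, 0.0015, 0.003],
    [110, 176, 0.6, -1.8, 0, 0.0015, 0.003],
    [110, 182, 0.6, -1.8, 0, 0.0015, 0.003],
    [110, 182, 0.6, -1.8, 0, 0.0015, 0.003],
    [110, 182, 0.6, -1.8, 0, 0.0015, 0.003]
  ]
}}

```text
time: 31.6
ee_pos: [0.5326, 0.3462, 0.0181]
eef_rot: [0.551, 0.445, -0.548, 0.445]
ft_force: [-0.6, 0.4, -0.5]
width: 0.0494
```

Request:
{"name": "arm_command", "arguments": {
  "targets": [
    [255, 0, 0, 0, 0, 0, 0],
    [255, 0, 0, 0, 0, 0, 0],
    [255, 0, 0, 0, 0, 0, 0],
    [255, 0, 0, 0, 0, 0, 0],
    [255, 0, 0, 0, 0, 0, 0],
    [255, 0, 0, 0, 0, 0, 0],
    [255, 0, 0, 0, 0, 0, 0]
  ],
  "newtons": 25
}}

```text
time: 32.3
ee_pos: [0.5319, 0.3458, 0.0169]
eef_rot: [0.55, 0.445, -0.549, 0.445]
ft_force: [-1.6, -2.2, 5.4]
width: 0.0294
```

```bash
python3 - <<'E'
from h import *
s=read_state(); i=camera("wrist"); cv2.imwrite("pics/w19.png",i[:,:,::-1])
crop(i,240,235,160,120,5,"c_w19",10)
print(s["ee_pos"],s["width"],s["ft_force"])
goal([.5809,.0327,.125],down(-.209-np.pi/2),s)
E
```

```text
[0.5319 0.3458 0.0169] 0.029418121183461637 [-1.6162 -2.1767  5.3994]
shift [-108.6  113.   295.9] turn [-0.0003 -0.0016 -0.0005] rows>= 6.696844028392904
```

View pics/c_w19.png

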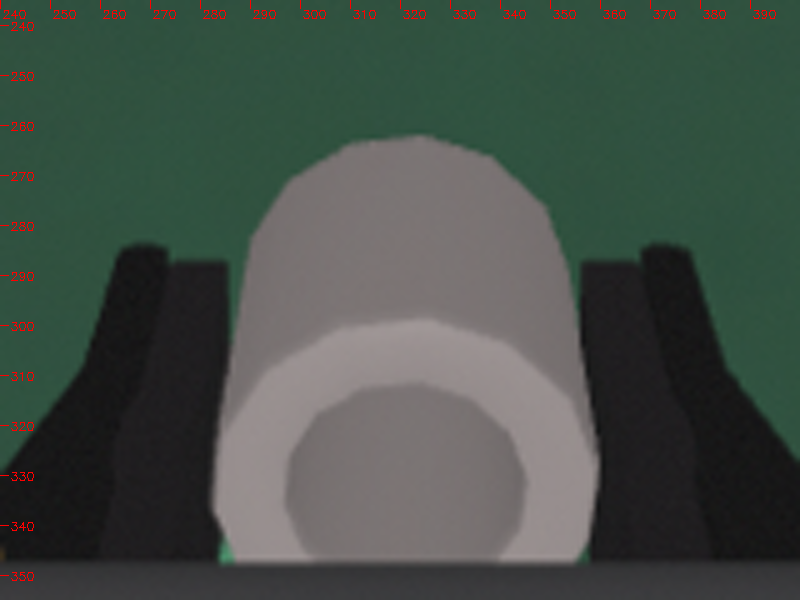

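```bash
python3 - <<'E'
from h import *
print(tooly((320.5,262.2),.0169), tooly((320.5,298.6),.0169-.038))
E
```

```text
[ 0.0169  0.0146 -0.0006] [-0.0211  0.0151 -0.0005]
```

Request:
{"name": "arm_command", "arguments": {
  "targets": [
    [255, -10, 0, 0, 0, 0, 0],
    [255, -55, 0, 0, 0, 0, 0],
    [255, -100, 10, 26, 0, 0, 0],
    [255, -118, 26, 68, 0, 0, 0],
    [255, -118, 43, 113, 0, 0, 0],
    [255, -118, 60, 158, 0, 0, 0],
    [255, -118, 77, 203, 0, 0, 0],
    [255, -118, 94, 248, 0, 0, 0],
    [255, -113, 110, 288, 0, 0, 0],
    [255, -109, 113, 296, 0, 0, 0]
  ]
}}

```text
time: 33.35
ee_pos: [0.5813, 0.0257, 0.1253]
eef_rot: [0.551, 0.442, -0.551, 0.444]
ft_force: [0.5, -0.2, -0.6]
width: 0.0294
```

Request:
{"name": "arm_command", "arguments": {
  "targets": [
    [255, 0, 0, 0, 0, 0, 0],
    [255, 0, 0, 0, 0, 0, 0],
    [255, 0, 0, 0, 0, 0, 0],
    [255, 0, 0, 0, 0, 0, 0]
  ]
}}

```text
time: 33.75
ee_pos: [0.5807, 0.0344, 0.1253]
eef_rot: [0.55, 0.446, -0.548, 0.445]
ft_force: [-0.1, -0.5, -0.9]
width: 0.0294
```

```bash
python3 - <<'E'
from h import *
s=read_state(); i=camera("wrist"); cv2.imwrite("pics/w20.png",i[:,:,::-1])
crop(i,240,175,160,180,4,"c_w20",10)
print(s["ee_pos"],s["width"],s["ft_force"])
goal([.5809,.0327,.1],down(-.209-np.pi/2),s)
E
```

```text
[0.5807 0.0344 0.1253] 0.02939180158554936 [-0.1205 -0.5095 -0.8869]
shift [25.3  0.6  1.7] turn [ 0.0023 -0.002  -0.0002] rows>= 0.507026256470413
```

View pics/c_w20.png

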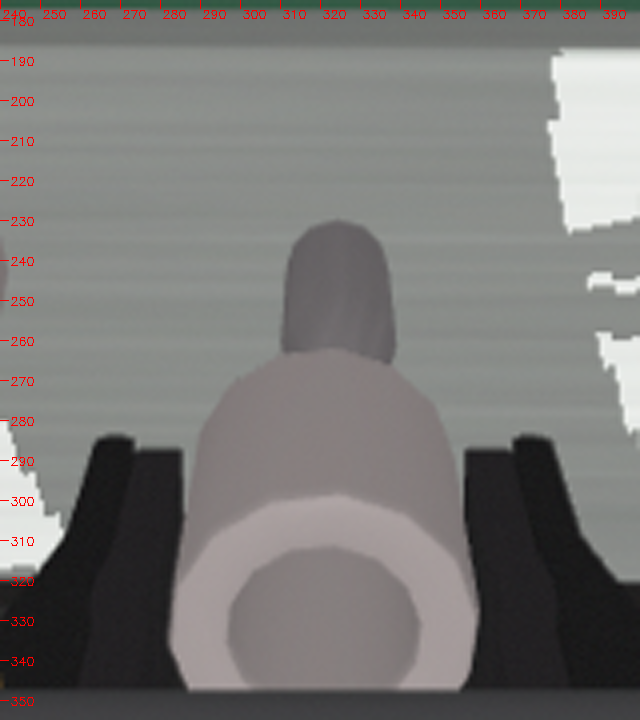

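```bash
python3 - <<'E'
from h import *
print(tooly((324.5,229.6),.1253-.035),tooly((324.5,252),.1253-.06)); s=read_state();print(s["ee_pos"])
E
```

```text
[0.0903 0.0079 0.0018] [0.0653 0.0021 0.0016]
[0.5807 0.034  0.1252]
```

Request:
{"name": "arm_command", "arguments": {
  "targets": [
    [255, 8, 0.3, 1, 0, 0, 0],
    [255, 16, 0.3, 1, 0, 0, 0],
    [255, 22, 0.3, 1, 0, 0, 0],
    [255, 22, 0.3, 1, 0, 0, 0],
    [255, 22, 0.3, 1, 0, 0, 0],
    [255, 22, 0.3, 1, 0, 0, 0]
  ]
}}

```text
time: 34.4
ee_pos: [0.581, 0.0316, 0.1032]
eef_rot: [0.55, 0.445, -0.549, 0.445]
ft_force: [0.5, 0.5, 0.0]
width: 0.0295
```

```bash
python3 - <<'E'
from h import *
s=read_state(); i=camera("wrist"); cv2.imwrite("pics/w21.png",i[:,:,::-1])
crop(i,240,175,160,180,4,"c_w21",10)
print(s["ee_pos"],s["width"],s["ft_force"])
goal([.5809,.0327,.08],down(-.209-np.pi/2),s)
E
```

```text
[0.581  0.0316 0.1032] 0.029483448823618048 [0.5133 0.543  0.0455]
shift [23.2 -0.3 -1. ] turn [-0.0002 -0.0016 -0.0004] rows>= 0.4652582729050893
```

View pics/c_w21.png

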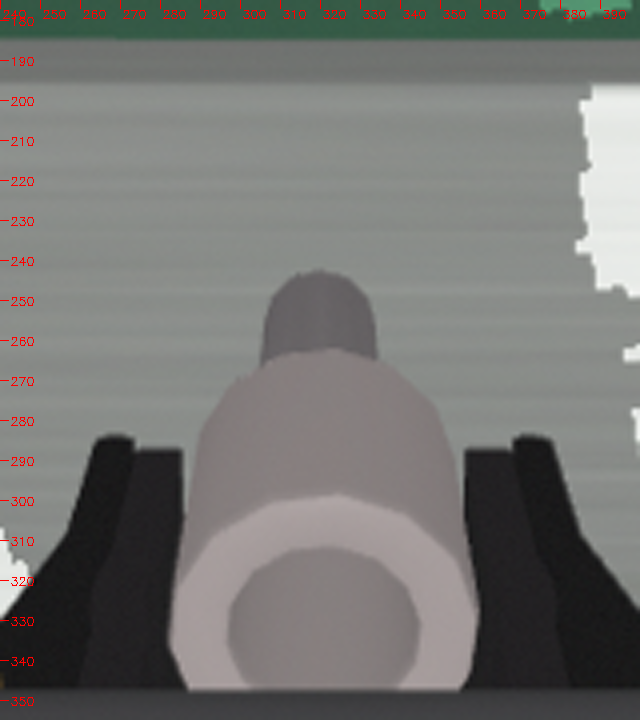

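```bash
python3 - <<'E'
from h import *
print(tooly((319.7,242.3),.1032-.035),tooly((320.8,290),.0)); s=read_state();print(s["ee_pos"])
E
```

```text
[ 0.0682  0.007  -0.0011] [ 0.      0.0087 -0.0004]
[0.5811 0.0316 0.1033]
```

Request:
{"name": "arm_command", "arguments": {
  "targets": [
    [255, 3, -0.6, -0.8, 0, 0, 0],
    [255, 6, -0.6, -0.8, 0, 0, 0],
    [255, 10, -0.6, -0.8, 0, 0, 0],
    [255, 14, -0.6, -0.8, 0, 0, 0],
    [255, 18, -0.6, -0.8, 0, 0, 0],
    [255, 22, -0.6, -0.8, 0, 0, 0],
    [255, 25, -0.6, -0.8, 0, 0, 0],
    [255, 25, -0.6, -0.8, 0, 0, 0]
  ]
}}

```text
time: 35.25
ee_pos: [0.5801, 0.0325, 0.0774]
eef_rot: [0.55, 0.446, -0.549, 0.445]
ft_force: [-0.3, 0.4, -0.7]
width: 0.0295
```

Request:
{"name": "arm_command", "arguments": {
  "targets": [
    [255, 6, 0, 0, 0, 0, 0],
    [255, 12, 0, 0, 0, 0, 0],
    [255, 17, 0, 0, 0, 0, 0],
    [255, 21, 0, 0, 0, 0, 0],
    [255, 24, 0, 0, 0, 0, 0],
    [255, 26, 0, 0, 0, 0, 0],
    [255, 26.7, 0, 0, 0, 0, 0],
    [255, 26.7, 0, 0, 0, 0, 0]
  ]
}}

```text
time: 36.05
ee_pos: [0.5804, 0.0325, 0.0519]
eef_rot: [0.55, 0.445, -0.549, 0.445]
ft_force: [-2.5, -0.4, 5.1]
width: 0.0294
```

Request:
{"name": "arm_command", "arguments": {
  "targets": [
    [130, 0, 0, 0, 0, 0, 0],
    [120, 0, 0, 0, 0, 0, 0],
    [120, 0, 0, 0, 0, 0, 0],
    [120, 0, 0, 0, 0, 0, 0],
    [120, -15, 0, 0, 0, 0, 0],
    [120, -50, 0, 0, 0, 0, 0],
    [120, -95, 0, 0, 0, 0, 0],
    [120, -100, 0, 0, 0, 0, 0],
    [120, -100, 0, 0, 0, 0, 0]
  ]
}}

```text
time: 36.95
ee_pos: [0.5816, 0.0326, 0.154]
eef_rot: [0.551, 0.444, -0.548, 0.446]
ft_force: [0.4, 0.4, -0.5]
width: 0.0464
```

```bash
python3 - <<'E'
from h import *
s=read_state(); i=camera("wrist"); cv2.imwrite("pics/w22.png",i[:,:,::-1])
print(s["ee_pos"],s["ft_force"],s["width"])
goal([.4529,.3674,.2],down(-.209-np.pi/2),s)
E
```

```text
[0.5816 0.0326 0.154 ] [ 0.3903  0.4383 -0.5092] 0.04640681778992314
shift [ -46.  -195.2 -300.9] turn [-0.0002 -0.0026 -0.0042] rows>= 7.232878713425904
```

View pics/w22.png

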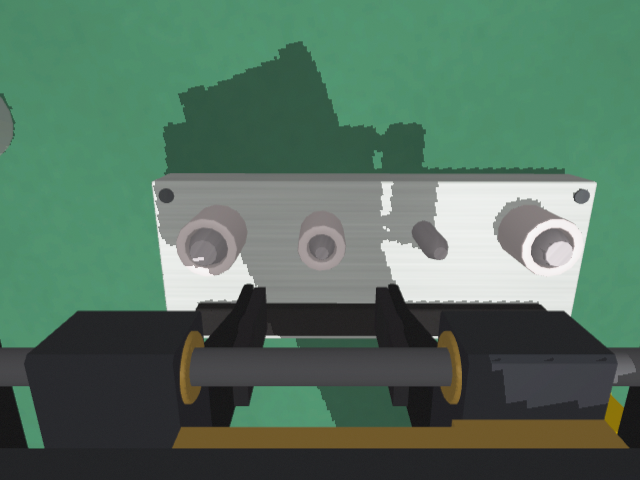

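Three sleeves are home (left thick, left thin, right thick). Go to the last slim one.

Request:
{"name": "arm_command", "arguments": {
  "targets": [
    [110, -20, -24, -37, 0, 0, 0],
    [110, -40, -50, -77, 0, 0, 0],
    [110, -46, -76, -117, 0, 0, 0],
    [110, -46, -102, -157, 0, 0, 0],
    [110, -46, -128, -197, 0, 0, 0],
    [110, -46, -154, -237, 0, 0, 0],
    [110, -46, -180, -277, 0, 0, 0],
    [110, -46, -195, -301, 0, -0.002, -0.004],
    [110, -46, -195, -301, 0, -0.002, -0.004],
    [110, -46, -195, -301, 0, -0.002, -0.004]
  ]
}}

```text
time: 38.0
ee_pos: [0.4511, 0.3675, 0.1963]
eef_rot: [-0.547, -0.446, 0.551, -0.445]
ft_force: [0.1, 0.3, 0.1]
width: 0.0492
```

Request:
{"name": "arm_command", "arguments": {
  "targets": [
    [110, 0, 0, 0, 0, 0, 0],
    [110, 0, 0, 0, 0, 0, 0]
  ]
}}

```text
time: 38.2
ee_pos: [0.453, 0.3656, 0.1973]
eef_rot: [-0.549, -0.445, 0.551, -0.443]
ft_force: [-0.5, 0.3, 0.6]
width: 0.049
```

```bash
python3 - <<'E'
from h import *
s=read_state(); i=camera("wrist"); cv2.imwrite("pics/w23.png",i[:,:,::-1])
crop(i,220,150,200,150,4,"c_w23",10)
print(s["ee_pos"],s["eef_rot"],s["width"], proj(campose("wrist",s),[.4529,.3674,.038]))
goal([.4529,.3674,.0155],down(-.209-np.pi/2),s)
E
```

```text
[0.453  0.3656 0.1973] [-0.5488 -0.4451  0.5514 -0.4435] 0.04904537194067192 [318.9852 213.5888]
shift [181.8   0.3  -1.9] turn [-0.0031  0.0014  0.0041] rows>= 3.6369612203464965
```

View pics/c_w23.png

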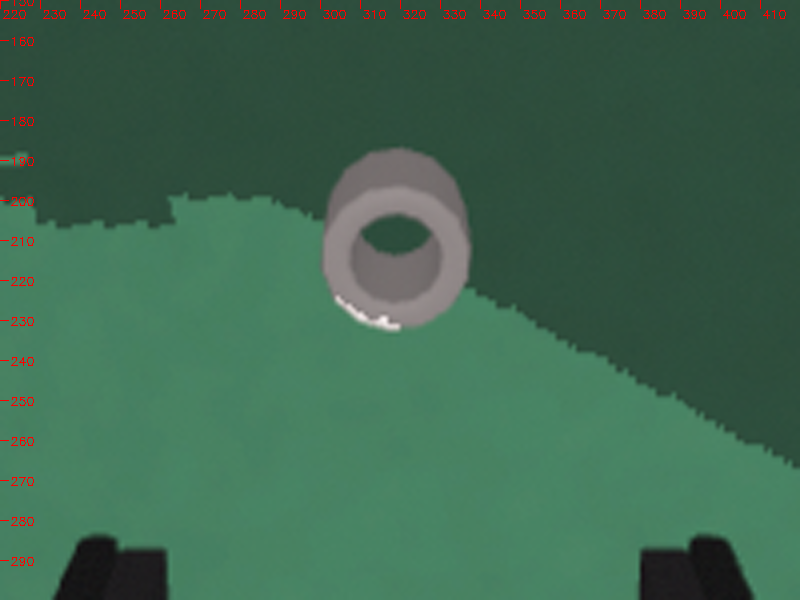

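Request:
{"name": "arm_command", "arguments": {
  "targets": [
    [110, 50, 0, -1.9, 0, 0.001, 0.004],
    [110, 100, 0, -1.9, 0, 0.001, 0.004],
    [110, 140, 0, -1.9, 0, 0.001, 0.004],
    [110, 165, 0, -1.9, 0, 0.001, 0.004],
    [110, 176, 0, -1.9, 0, 0.001, 0.004],
    [110, 182, 0, -1.9, 0, 0.001, 0.004],
    [110, 182, 0, -1.9, 0, 0.001, 0.004],
    [110, 182, 0, -1.9, 0, 0.001, 0.004]
  ]
}}

```text
time: 39.05
ee_pos: [0.4527, 0.3697, 0.0172]
eef_rot: [0.55, 0.445, -0.549, 0.445]
ft_force: [-0.1, 1.0, 0.2]
width: 0.0497
```

Request:
{"name": "arm_command", "arguments": {
  "targets": [
    [255, 0, 0, 0, 0, 0, 0],
    [255, 0, 0, 0, 0, 0, 0],
    [255, 0, 0, 0, 0, 0, 0],
    [255, 0, 0, 0, 0, 0, 0],
    [255, 0, 0, 0, 0, 0, 0],
    [255, 0, 0, 0, 0, 0, 0],
    [255, 0, 0, 0, 0, 0, 0]
  ],
  "newtons": 25
}}

```text
time: 39.75
ee_pos: [0.4519, 0.3692, 0.0161]
eef_rot: [0.55, 0.445, -0.549, 0.445]
ft_force: [-1.3, -2.4, 5.4]
width: 0.0287
```

```bash
python3 - <<'E'
from h import *
s=read_state(); i=camera("wrist"); cv2.imwrite("pics/w24.png",i[:,:,::-1])
crop(i,240,235,160,120,5,"c_w24",10)
print(s["ee_pos"],s["width"],s["ft_force"])
goal([.5660,-.0356,.125],down(-.209-np.pi/2),s)
E
```

```text
[0.4519 0.3692 0.0161] 0.028722634269768364 [-1.2923 -2.3972  5.3518]
shift [-109.1  195.7  372.2] turn [-0.0002 -0.0006 -0.0003] rows>= 8.689247000941046
```

View pics/c_w24.png

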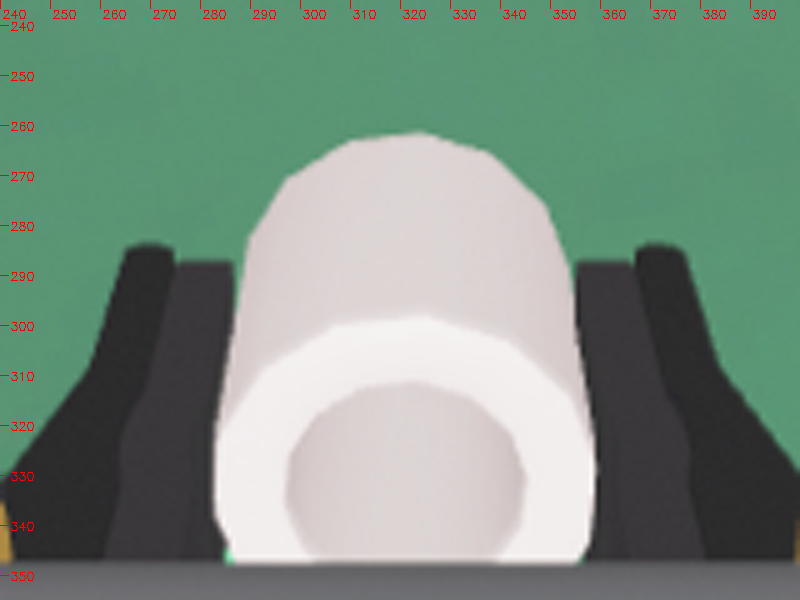

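Request:
{"name": "arm_command", "arguments": {
  "targets": [
    [255, -10, 0, 0, 0, 0, 0],
    [255, -55, 0, 0, 0, 0, 0],
    [255, -100, 14, 26, 0, 0, 0],
    [255, -120, 34, 65, 0, 0, 0],
    [255, -120, 56, 107, 0, 0, 0],
    [255, -120, 78, 149, 0, 0, 0],
    [255, -120, 100, 191, 0, 0, 0],
    [255, -120, 122, 233, 0, 0, 0],
    [255, -120, 144, 275, 0, 0, 0],
    [255, -120, 166, 317, 0, 0, 0]
  ]
}}

```text
time: 40.8
ee_pos: [0.5486, 0.0229, 0.1363]
eef_rot: [0.55, 0.445, -0.549, 0.445]
ft_force: [0.5, 1.0, -0.2]
width: 0.0284
```

Request:
{"name": "arm_command", "arguments": {
  "targets": [
    [255, 0, 20, 38, 0, 0, 0],
    [255, 0, 29.5, 55, 0, 0, 0],
    [255, 8, 29.5, 55, 0, 0, 0],
    [255, 20, 29.5, 55, 0, 0, 0],
    [255, 30, 29.5, 55, 0, 0, 0],
    [255, 30, 29.5, 55, 0, 0, 0],
    [255, 30, 29.5, 55, 0, 0, 0],
    [255, 30, 29.5, 55, 0, 0, 0]
  ]
}}

```text
time: 41.6
ee_pos: [0.566, -0.0348, 0.1059]
eef_rot: [0.55, 0.445, -0.549, 0.445]
ft_force: [0.6, 0.3, -1.0]
width: 0.0287
```

```bash
python3 - <<'E'
from h import *
s=read_state(); i=camera("wrist"); cv2.imwrite("pics/w25.png",i[:,:,::-1])
crop(i,240,175,160,180,4,"c_w25",10)
print(s["ee_pos"],s["width"],s["ft_force"])
goal([.5660,-.0356,.0512],down(-.209-np.pi/2),s)
E
```

```text
[ 0.566  -0.0348  0.1059] 0.02865054332964597 [ 0.6008  0.2898 -0.9576]
shift [54.7  0.2  0.9] turn [ 0.0006 -0.0007 -0.0005] rows>= 1.0949499850814748
```

View pics/c_w25.png

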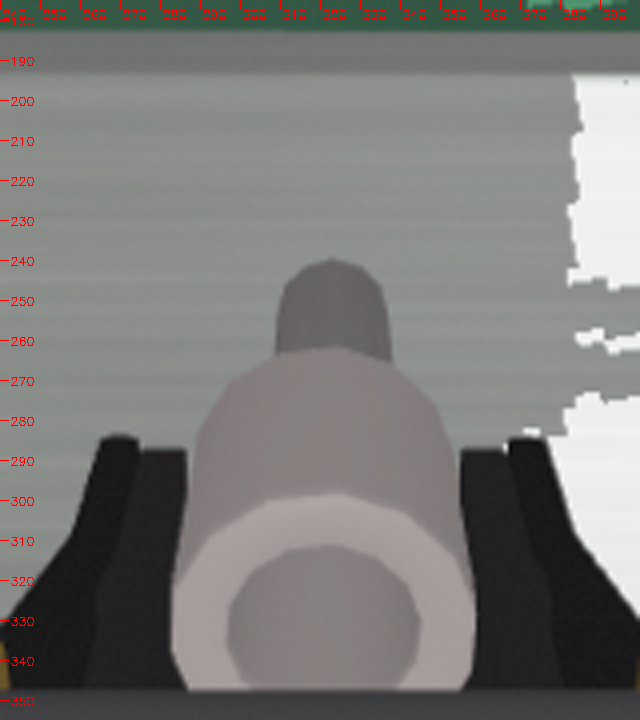

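```bash
python3 - <<'E'
from h import *
print(tooly((323.2,239.4),.1059-.035),tooly((320.5,261.4),.0161), tooly((320.5,297.8),.0161-.038)); s=read_state();print(s["ee_pos"])
E
```

```text
[0.0709 0.0078 0.0009] [ 0.0161  0.0153 -0.0006] [-0.0219  0.0158 -0.0005]
[ 0.566  -0.0349  0.1061]
```

Request:
{"name": "arm_command", "arguments": {
  "targets": [
    [255, 4, -0.5, 0.7, 0, 0, 0],
    [255, 8, -0.5, 0.7, 0, 0, 0],
    [255, 12, -0.5, 0.7, 0, 0, 0],
    [255, 16, -0.5, 0.7, 0, 0, 0],
    [255, 20, -0.5, 0.7, 0, 0, 0],
    [255, 24, -0.5, 0.7, 0, 0, 0],
    [255, 28, -0.5, 0.7, 0, 0, 0],
    [255, 28, -0.5, 0.7, 0, 0, 0]
  ]
}}

```text
time: 42.45
ee_pos: [0.5647, -0.0359, 0.0769]
eef_rot: [-0.549, -0.445, 0.55, -0.445]
ft_force: [-0.7, -0.3, -0.8]
width: 0.0287
```

Request:
{"name": "arm_command", "arguments": {
  "targets": [
    [255, 6, 0, 0, 0, 0, 0],
    [255, 12, 0, 0, 0, 0, 0],
    [255, 17, 0, 0, 0, 0, 0],
    [255, 21, 0, 0, 0, 0, 0],
    [255, 24, 0, 0, 0, 0, 0],
    [255, 26, 0, 0, 0, 0, 0],
    [255, 27, 0, 0, 0, 0, 0],
    [255, 27, 0, 0, 0, 0, 0]
  ]
}}

```text
time: 43.25
ee_pos: [0.5652, -0.0359, 0.0511]
eef_rot: [0.55, 0.445, -0.549, 0.445]
ft_force: [-2.7, 0.5, 5.1]
width: 0.0282
```

Request:
{"name": "arm_command", "arguments": {
  "targets": [
    [130, 0, 0, 0, 0, 0, 0],
    [120, 0, 0, 0, 0, 0, 0],
    [120, 0, 0, 0, 0, 0, 0],
    [120, 0, 0, 0, 0, 0, 0],
    [120, -15, 0, 0, 0, 0, 0],
    [120, -50, 0, 0, 0, 0, 0],
    [120, -95, 0, 0, 0, 0, 0],
    [120, -130, 0, 0, 0, 0, 0],
    [120, -130, 0, 0, 0, 0, 0]
  ]
}}

```text
time: 44.15
ee_pos: [0.568, -0.0361, 0.1873]
eef_rot: [0.552, 0.443, -0.547, 0.447]
ft_force: [0.2, 0.0, -0.2]
width: 0.0462
```

```bash
python3 - <<'E'
from h import *
s=read_state(); i=camera("wrist"); cv2.imwrite("pics/w26.png",i[:,:,::-1])
cv2.imwrite("pics/s26.png",camera("scene")[:,:,::-1])
print(s["ee_pos"],s["ft_force"],s["width"])
E
```

```text
[ 0.568  -0.0361  0.1873] [ 0.2126  0.0228 -0.1649] 0.04621125958465608
```

View pics/w26.png

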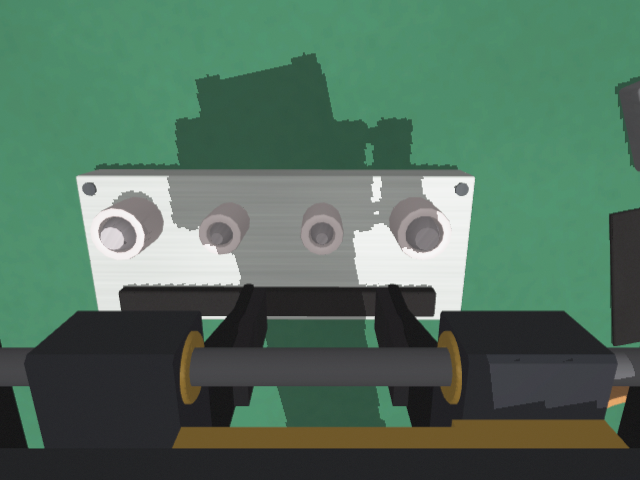

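View pics/s26.png

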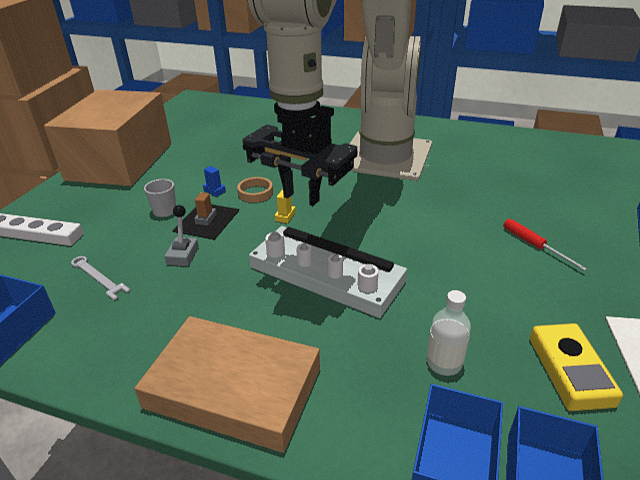

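```bash
python3 - <<'E'
from h import *
s=read_state();goal([.49,-.335,.2],down(.2-np.pi/2),s)
i=cv2.imread("pics/s26.png")[:,:,::-1]
crop(i,245,220,170,100,4.5,"c_s26",10)
E
```

```text
shift [-18.2 -11.8 308.2] turn [-0.4092 -0.0006 -0.0027] rows>= 6.179372728740735
```

View pics/c_s26.png

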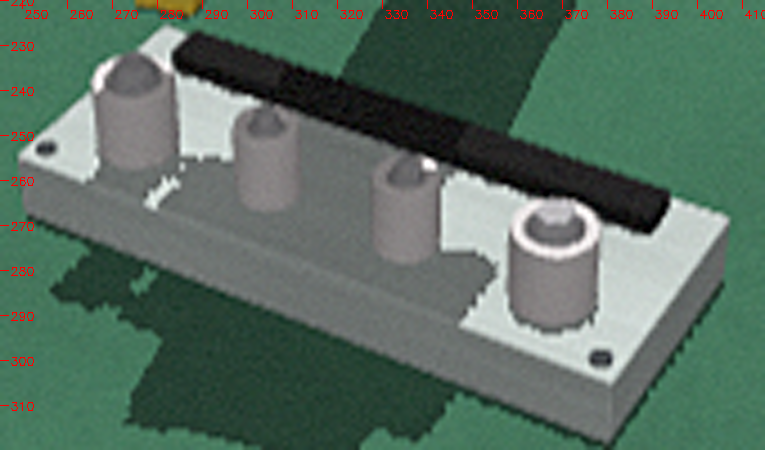

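Request:
{"name": "arm_command", "arguments": {
  "targets": [
    [255, -18, 0, 30, -0.04, 0, 0],
    [255, -18, -2, 75, -0.1, 0, 0],
    [255, -18, -4, 120, -0.15, 0, 0],
    [255, -18, -6, 165, -0.2, 0, 0],
    [255, -18, -8, 210, -0.27, 0, 0],
    [255, -18, -10, 255, -0.34, 0, 0],
    [255, -18, -12, 295, -0.4, 0, 0],
    [255, -18, -12, 308, -0.409, 0, -0.003],
    [255, -18, -12, 308, -0.409, 0, -0.003],
    [255, -18, -12, 308, -0.409, 0, -0.003]
  ]
}}

```text
time: 45.25
ee_pos: [0.4895, -0.3335, 0.1976]
eef_rot: [0.447, 0.549, -0.448, 0.546]
ft_force: [0.2, 0.8, 1.1]
width: 0.0006
```

```bash
python3 - <<'E'
from h import *
s=read_state(); i=camera("wrist"); cv2.imwrite("pics/w27.png",i[:,:,::-1])
print(s["ee_pos"],s["eef_rot"],s["ft_force"],s["width"])
crop(i,220,20,180,250,3,"c_w27",10)
E
```

```text
[ 0.4895 -0.3335  0.1976] [ 0.4472  0.5489 -0.4481  0.5459] [0.2408 0.8342 1.1043] 0.0005921052428344649
```

View pics/w27.png

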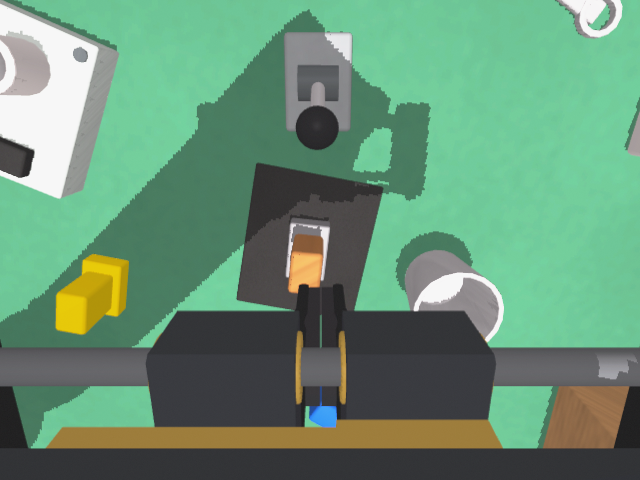

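View pics/c_w27.png

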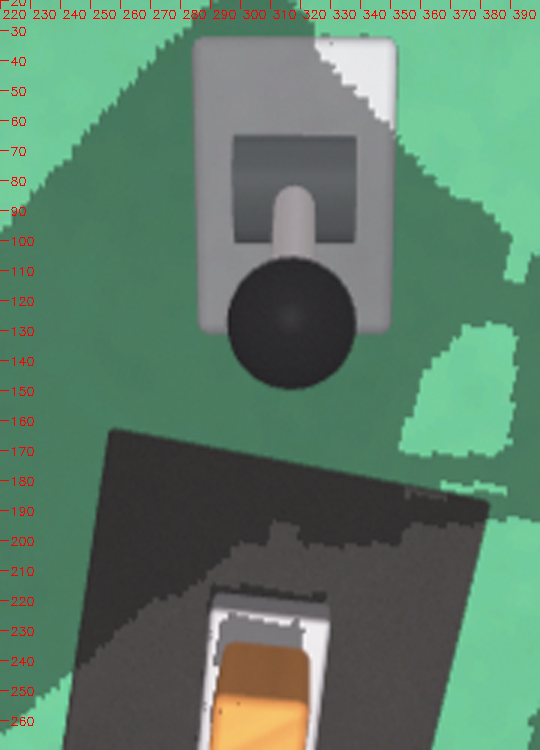

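```bash
python3 - <<'E'
from h import *
s=read_state();c=campose("wrist",s)
k=unproj(c,(317.2,127.5),.092);b=unproj(c,(318.6,81),.025);print(k,b,b-k)
r=R.from_quat(s["eef_rot"])
print("tool offs knob",r.inv().apply(k-s["ee_pos"])*1000,"pivot",r.inv().apply(b-s["ee_pos"])*1000)
E
```

```text
[ 0.5564 -0.3165  0.092 ] [ 0.5854 -0.311   0.025 ] [ 0.029   0.0055 -0.067 ]
tool offs knob [105.5316  68.8441  -2.5063] pivot [172.4356  98.5504  -1.9713]
```

Request:
{"name": "arm_command", "arguments": {
  "targets": [
    [255, 20, 28, -2.3, 0, 0, 0],
    [255, 60, 30, -2.3, 0, 0, 0],
    [255, 100, 30, -2.3, 0, 0, 0],
    [255, 118, 30, -2.3, 0, 0, 0],
    [255, 118, 30, -2.3, 0, 0, 0],
    [255, 118, 35, -2.3, 0, 0, 0],
    [255, 118, 40, -2.3, 0, 0, 0],
    [255, 118, 45, -2.3, 0, 0, 0],
    [255, 118, 50, -2.3, 0, 0, 0],
    [255, 118, 55, -2.3, 0, 0, 0]
  ]
}}

```text
time: 46.3
ee_pos: [0.5431, -0.3215, 0.0808]
eef_rot: [0.447, 0.548, -0.448, 0.547]
ft_force: [-1.5, 0.7, 1.4]
width: 0.0005
```

```bash
python3 - <<'E'
from h import *
s=read_state(); i=camera("wrist"); cv2.imwrite("pics/w28.png",i[:,:,::-1])
print(s["ee_pos"],s["eef_rot"],s["ft_force"],s["width"])
E
```

```text
[ 0.5431 -0.3215  0.0808] [ 0.4472  0.5481 -0.4481  0.5467] [-1.4977  0.675   1.4009] 0.0005055139081460601
```

View pics/w28.png

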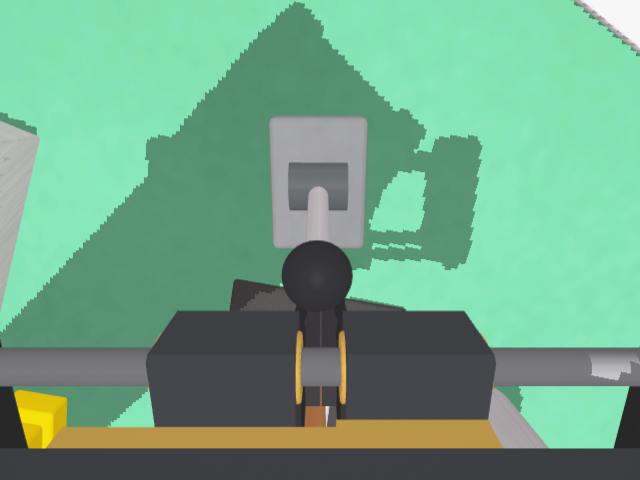

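Knob centred on the fingers, in contact. Keep pushing.

Request:
{"name": "arm_command", "arguments": {
  "targets": [
    [255, 0, 6, 0, 0, 0, 0],
    [255, 0, 12, 0, 0, 0, 0],
    [255, 0, 18, 0, 0, 0, 0],
    [255, 0, 24, 0, 0, 0, 0],
    [255, 0, 30, 0, 0, 0, 0],
    [255, 0, 36, 0, 0, 0, 0],
    [255, 0, 42, 0, 0, 0, 0],
    [255, 0, 48, 0, 0, 0, 0],
    [255, 0, 53, 0, 0, 0, 0],
    [255, 0, 56, 0, 0, 0, 0]
  ]
}}

```text
time: 47.35
ee_pos: [0.5978, -0.3101, 0.0799]
eef_rot: [0.447, 0.548, -0.448, 0.546]
ft_force: [-0.9, -0.7, -0.7]
width: 0.0004
```

```bash
python3 - <<'E'
from h import *
s=read_state(); i=camera("wrist"); cv2.imwrite("pics/w29.png",i[:,:,::-1])
cv2.imwrite("pics/s29.png",camera("scene")[:,:,::-1])
print(s["ee_pos"],s["eef_rot"],s["ft_force"],s["width"])
E
```

```text
[ 0.5978 -0.3101  0.0799] [ 0.447   0.5484 -0.4481  0.5465] [-0.9328 -0.7401 -0.7262] 0.0004365234794020813
```

View pics/w29.png

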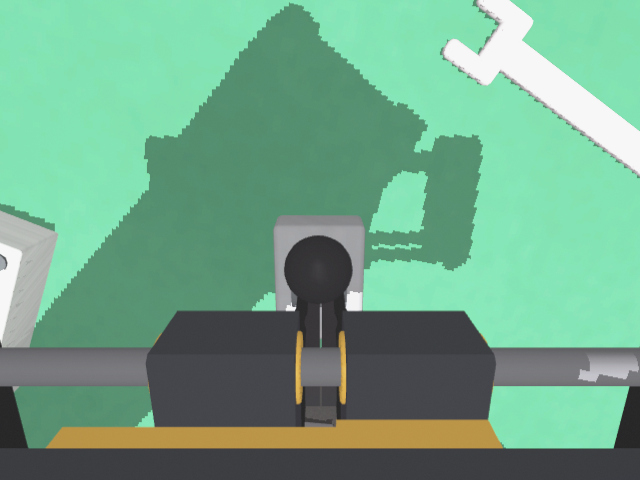

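Request:
{"name": "arm_command", "arguments": {
  "targets": [
    [255, 0, 3, 0, 0, 0, 0],
    [255, 0, 6, 0, 0, 0, 0],
    [255, 0, 8, 0, 0, 0, 0],
    [255, 0, 8, 0, 0, 0, 0]
  ]
}}

```text
time: 47.85
ee_pos: [0.5997, -0.3104, 0.0798]
eef_rot: [0.446, 0.551, -0.451, 0.543]
ft_force: [-24.3, 2.6, 13.3]
width: 0.0005
```

```bash
python3 - <<'E'
from h import *
s=read_state(); i=camera("wrist"); cv2.imwrite("pics/w30.png",i[:,:,::-1])
k=tooly((318,269.5),.08-.094); print(k, R.from_quat(s["eef_rot"]).apply(k)+s["ee_pos"])
print(s["ee_pos"],s["ft_force"])
E
```

```text
[-0.014   0.0239 -0.0013] [ 0.6231 -0.3045  0.0935]
[ 0.5997 -0.3104  0.0798] [-24.271    2.603   13.3391]
```

View pics/w30.png

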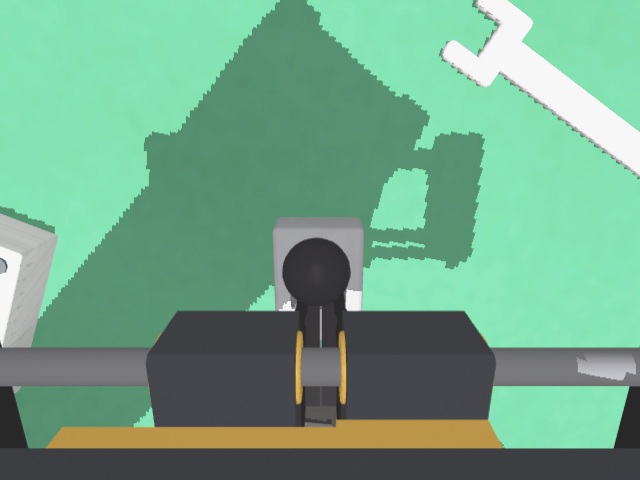

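Request:
{"name": "arm_command", "arguments": {
  "targets": [
    [255, 0, -5, 0, 0, 0, 0],
    [255, 0, -15, 0, 0, 0, 0],
    [255, 0, -25, 0, 0, 0, 0],
    [255, -40, -35, 0, 0, 0, 0],
    [255, -90, -35, 0, 0, 0, 0],
    [255, -140, -35, 0, 0, 0, 0],
    [255, -160, -35, 0, 0, 0, 0],
    [255, -160, -35, 0, 0, 0, 0],
    [255, -160, -35, 0, 0, 0, 0]
  ]
}}

```text
time: 48.8
ee_pos: [0.5711, -0.316, 0.2402]
eef_rot: [0.447, 0.548, -0.448, 0.547]
ft_force: [0.3, -0.3, -1.0]
width: 0.0005
```

```bash
python3 - <<'E'
from h import *
s=read_state(); i=camera("wrist"); cv2.imwrite("pics/w31.png",i[:,:,::-1])
cv2.imwrite("pics/s31.png",camera("scene")[:,:,::-1])
print(s["ee_pos"],s["ft_force"],s["time"])
E
```

```text
[ 0.5711 -0.316   0.2402] [ 0.3212 -0.3078 -0.9932] 48.8
```

View pics/w31.png

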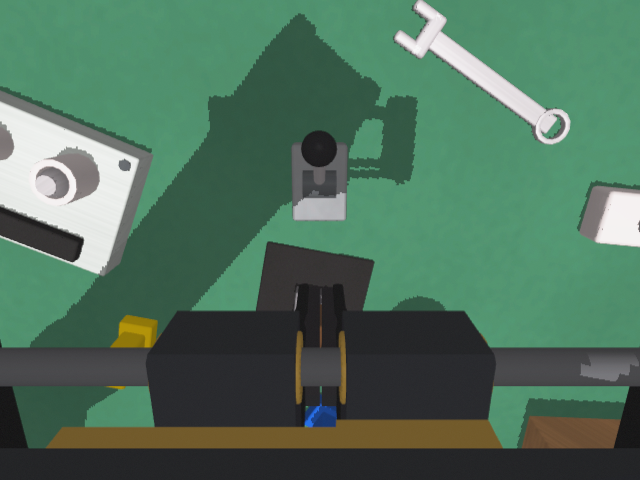

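View pics/s31.png

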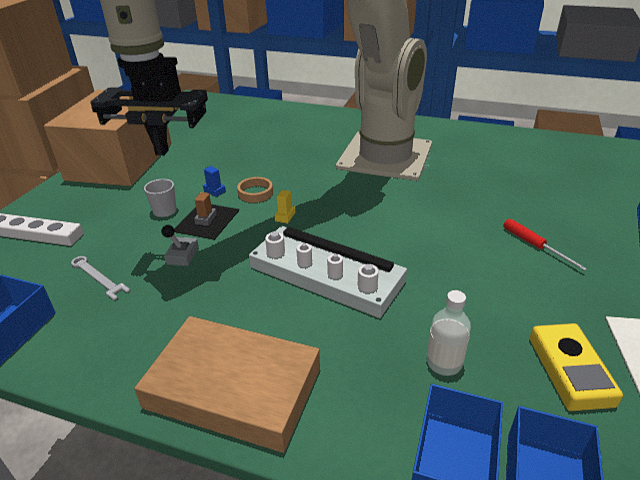

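```bash
python3 - <<'E'
from h import *
s=read_state();c=campose("wrist",s)
print(np.linalg.norm((unproj(c,(319,148),.092)-[.5854,-.311,.092])[:2]))
print(close_job())
E
```

```text
0.03631751849434482
the job is handed in; nothing more can be done
None
```

The job is done and handed in at about 49 s. `close_job` gives no verdict, so the results below are from my own checks.

- **Strip:** I drew the pressing block along the strip from about +100 mm to about −103 mm. Over the pass the force readings gave about 3.3 to 4 mm of press (roughly 7 N). It went about 2.3 mm deep at the very start. The block then went back upright on its mat.
- **Sleeves:** All four sleeves were present. One slim sleeve had been knocked aside along the way, so I measured it again before gripping it. Each one reached its full-home height with 5 to 16 N of push, and close pictures show all four down with the spigot noses showing.
- **Lever:** I pushed it to its stop, with a force of about 24 N there. Afterwards the knob measured 36 mm past the pivot, which is about 0.97 rad.
- **Bottle:** The last picture shows it standing.

No check failed. The top camera read 1.5 to 2 mm differently from the wrist camera, so I used the wrist camera for every fit.

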